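# Load the service caddy from back to front

## Task

Make up the service caddy with everything laid out for it, working from the back to the front so that you never reach over loaded things: first stand all the cutlery that is there in the steel cup at the back, handles up and the other ends well down in the cup; only then set the spice jars and the salt shaker upright in the back row of wells, one to a well; and last the little sauce pots in the front row of wells, one to a well, lids up. Any free well of the right row will do; do not tip a jar or the shaker over on the way, and leave the other things on the table where they are.

Things in the scene. Friction and masses are not known exactly. Their poses are not given: they have to be found in the camera images.
- caddy: fixed wooden block 300 x 250 x 26 mm with side cheeks 34 mm high (270 mm over them). Origin on the table under the middle back-row well; +x to the cup at its back, +y along the rows, z up; block from x=-125 to +175 mm. Wells 20 mm deep, floors 6 mm above the table: back row (50 mm across) at x=0, front row (57 mm) at x=-85, both at y=+80, 0, -80 mm. Steel cutlery cup at x=+133, y=0
- cup_floor (a point): centre of the inner floor of the cutlery cup, 31 mm above the table. The cup is a round perforated steel cylinder fixed upright to the caddy, 84 mm outside, 76 mm inside, 117 mm deep (rim 148 mm above the table)
- back_well0 (a point): floor centre of the back-row well, +y end (left): round, 50 mm across, 20 mm deep, for spice jars and salt shaker
- back_well1 (a point): floor centre of the back-row well, middle: round, 50 mm across, 20 mm deep, for spice jars and salt shaker
- back_well2 (a point): floor centre of the back-row well, -y end (right): round, 50 mm across, 20 mm deep, for spice jars and salt shaker
- front_well0 (a point): floor centre of the front-row well, +y end (left): round, 57 mm across, 20 mm deep, for sauce pots
- front_well1 (a point): floor centre of the front-row well, middle: round, 57 mm across, 20 mm deep, for sauce pots
- front_well2 (a point): floor centre of the front-row well, -y end (right): round, 57 mm across, 20 mm deep, for sauce pots
- spoon_blue: soup spoon with blue-grey handle, 199 x 40 x 17 mm, 45 g, lying on the board, handle out over its -y edge; may be absent. Origin in the middle of its length, on its underside; +x points along it to the bowl, -x to the handle end (half its length each way), z up. It acts as one solid that tapers evenly from the bowl to the handle end (15 mm wide there), bridging the handle's curve
- spoon_blue_tip (a point): the bowl end of the soup spoon with blue-grey handle: 90 mm from its origin along +x
- spoon_steel: plain steel soup spoon, 196 x 40 x 14 mm, 45 g, lying on the board, handle out over its -y edge; may be absent. Origin in the middle of its length, on its underside; +x points along it to the bowl, -x to the handle end (half its length each way), z up. It acts as one solid that tapers evenly from the bowl to the handle end (15 mm wide there), bridging the handle's curve
- spoon_steel_tip (a point): the bowl end of the plain steel soup spoon: 90 mm from its origin along +x
- fork: steel fork, 198 x 27 x 12 mm, 40 g, lying on the board, handle out over its -y edge; may be absent. Origin in the middle of its length, on its underside; +x points along it to the tines, -x to the handle end (half its length each way), z up. It acts as one solid that tapers evenly from the tines to the handle end (20 mm wide there), bridging the handle's curve
- fork_tip (a point): the tines end of the steel fork: 90 mm from its origin along +x
- jar_orange: glass spice jar with orange-red cap and orange-brown label, 44 mm across, 98 mm tall, 110 g, standing on the table; may be absent. Origin at the centre of its underside, z up
- jar_blue: glass spice jar with red cap and dark blue label, 45 mm across, 108 mm tall, 110 g, standing on the table; may be absent. Origin at the centre of its underside, z up
- salt: salt shaker of clear glass with grey domed metal top, 44 mm across at its widest (30 mm up), narrowing above that to 34 mm at the metal top (66 to 90 mm up, domed above 78 mm), 100 g, standing on the table; may be absent. Origin at the centre of its underside, z up
- pot_green: lidded portion pot with green sauce, 53 mm across the rim (which lies 30 to 36 mm above its underside), 36 mm tall, below the rim a tapering body at most 48 mm across, 50 g; may be absent. Origin at the centre of its underside, z up
- pot_red: lidded portion pot with red sauce, 53 mm across the rim (which lies 30 to 36 mm above its underside), 36 mm tall, below the rim a tapering body at most 48 mm across, 50 g; may be absent. Origin at the centre of its underside, z up
- pot_brown: lidded portion pot with dark brown sauce, 53 mm across the rim (which lies 30 to 36 mm above its underside), 36 mm tall, below the rim a tapering body at most 48 mm across, 50 g; may be absent. Origin at the centre of its underside, z up
- timer: red and white twist timer, 62 mm across, 40 mm high; bystander to leave where it is. Origin at the centre of its underside
- steel_cup: empty steel portion cup, 68 mm across, 42 mm high; bystander to leave where it is. Origin at the centre of its underside
- small_cup: smaller empty steel portion cup, 60 mm across, 38 mm high; bystander to leave where it is. Origin at the centre of its underside
- board: fixed white chopping board, 280 x 130 x 18 mm, on the table. Origin at the centre of its underside, z up; the cutlery lies across it (along its y), handles jutting out level over its -y edge, 18 mm clear of the table
Not all that is in view belongs to the job. Leave any blue or yellow look-alike of the pot_green alone.

How it is judged:
On the way, in this order (a step that is already met when the one before it is completed fails the run):
1. all the cutlery that is there stands in the cup, handles up (horizontal distance between each of spoon_blue_tip, spoon_steel_tip, fork_tip and cup_floor below 0.04 m and z of each of spoon_blue_tip, spoon_steel_tip, fork_tip in the frame of cup_floor below 0.055 m and angle between each of spoon_blue, spoon_steel, fork's own x axis and vertical above 2.44 rad and linear speed of each of spoon_blue, spoon_steel, fork below 0.03 m/s), for 0.3 s.
2. all jars and the shaker that are there stand in back-row wells (((horizontal distance between jar_orange and back_well0 below 0.008 m and z of jar_orange in the frame of back_well0 below 0.006 m) or (horizontal distance between jar_orange and back_well1 below 0.008 m and z of jar_orange in the frame of back_well1 below 0.006 m) or (horizontal distance between jar_orange and back_well2 below 0.008 m and z of jar_orange in the frame of back_well2 below 0.006 m)) and angle between each of jar_orange, jar_blue, salt's own z axis and vertical below 0.12 rad and linear speed of each of jar_orange, jar_blue, salt below 0.03 m/s and ((horizontal distance between jar_blue and back_well0 below 0.008 m and z of jar_blue in the frame of back_well0 below 0.006 m) or (horizontal distance between jar_blue and back_well1 below 0.008 m and z of jar_blue in the frame of back_well1 below 0.006 m) or (horizontal distance between jar_blue and back_well2 below 0.008 m and z of jar_blue in the frame of back_well2 below 0.006 m)) and ((horizontal distance between salt and back_well0 below 0.008 m and z of salt in the frame of back_well0 below 0.006 m) or (horizontal distance between salt and back_well1 below 0.008 m and z of salt in the frame of back_well1 below 0.006 m) or (horizontal distance between salt and back_well2 below 0.008 m and z of salt in the frame of back_well2 below 0.006 m))), for 0.3 s.
3. all sauce pots that are there stand in front-row wells (((horizontal distance between pot_green and front_well0 below 0.008 m and z of pot_green in the frame of front_well0 below 0.006 m) or (horizontal distance between pot_green and front_well1 below 0.008 m and z of pot_green in the frame of front_well1 below 0.006 m) or (horizontal distance between pot_green and front_well2 below 0.008 m and z of pot_green in the frame of front_well2 below 0.006 m)) and angle between each of pot_green, pot_red, pot_brown's own z axis and vertical below 0.12 rad and linear speed of each of pot_green, pot_red, pot_brown below 0.03 m/s and ((horizontal distance between pot_red and front_well0 below 0.008 m and z of pot_red in the frame of front_well0 below 0.006 m) or (horizontal distance between pot_red and front_well1 below 0.008 m and z of pot_red in the frame of front_well1 below 0.006 m) or (horizontal distance between pot_red and front_well2 below 0.008 m and z of pot_red in the frame of front_well2 below 0.006 m)) and ((horizontal distance between pot_brown and front_well0 below 0.008 m and z of pot_brown in the frame of front_well0 below 0.006 m) or (horizontal distance between pot_brown and front_well1 below 0.008 m and z of pot_brown in the frame of front_well1 below 0.006 m) or (horizontal distance between pot_brown and front_well2 below 0.008 m and z of pot_brown in the frame of front_well2 below 0.006 m))), for 0.3 s.
At the end, for the whole second after the job is handed in: All cutlery that is there stands in the cup, handles up (lean at most 40 degrees, lower tip inside it, within 55 mm of its floor); each jar and the shaker upright on the floor of a back-row well, each sauce pot of a front-row well (centred within 8 mm, upright within 7 degrees); all at rest (all of step 1 and all of step 2 and all of step 3); the robot touches nothing.
It fails at once if a jar or the salt shaker is tipped over (angle between any of jar_orange, jar_blue, salt's own z axis and vertical above 0.8 rad).
It fails at once if a bystander (timer, steel portion cups) is shifted by more than 30 mm (distance of any of timer, steel_cup, small_cup from where it was at the start of the episode above 0.03 m).
Of spoon_blue, spoon_steel, fork only 2 to 3 are there at a start; the rules pass over those that are not, and their reading is None.
Of jar_orange, jar_blue, salt only 2 to 2 are there at a start; the rules pass over those that are not, and their reading is None.
Of pot_green, pot_red, pot_brown only 2 to 3 are there at a start; the rules pass over those that are not, and their reading is None.
At some moment in a run one of pot_green, pot_red, pot_brown may be knocked a few centimetres aside while the robot is not near it.
It also fails if it takes over 210 s, if anything falls off the work surface, if the arm or the gripper's body presses on something with over 40 N, if the wrist force passes 120 N, or if a joint passes its speed limit or range.

## Robot

A 6-joint arm with a two-finger parallel gripper is mounted at the origin on a cart in front of the work surface, level with it; the furniture and walls round the work are solid. World frame = base frame: x ahead of the robot, y to its left, z up, the work surface at z = 0. Lengths are in m, angles in rad, forces in N, time in s.
With the tool pointing down it reaches from about 0.35 to 0.975 m from the base axis. Payload 4.9 kg.
Tool frame: the origin (TCP) lies where the fingers leave the gripper's body, on its centre line; the fingertips stand 73 mm ahead of it and the grasp point (between the pads) lies 54 mm ahead of it; z points along the fingers, y is the direction in which the jaws open and shut (so a half turn about z gives the same grasp; the last joint's range is limited). The gripper opens to 85 mm and grips with 20 to 120 N. Pads are 22 mm wide; open, the fingers measure 114 mm over their backs; the gripper's body (76 mm by 85 mm) begins 54 mm behind the grasp point. The pads swing forward as they close: fully open they stand 13 mm farther back than shut.
Start: joints at [-1.287, 0.053, 1.613, -0, 1.476, -0.119], TCP at [0.245, -0.575, 0.304] pointing down, gripper open.
Joint ranges: [-3.01, 3.01], [-1.01, 2.22], [0.06, 2.58], [-1.02, 4.17], [0.09, 2.62], [-3.14, 3.14]. Speed limits (rad/s): [2.57, 2.57, 3.14, 3.14, 3.14, 3.14].

## Interface

Orientations are given as a rotation vector (axis times angle).
In Python, from station import monitor, vision, workorder gives the robot as it stands.
- The arm moves only by the tool arm_command, never from a script. Its argument "rows" is text: rows parted by semicolons, each of 6 numbers parted by spaces: the shift along the world's x, y, z in mm, then the turn, a rotation vector about the world's x, y, z in degrees. In form: tx ty tz wx wy wz; .... A call has 1 to 12 rows; each row is the pose to reach, as a shift and turn from the pose measured when the call began; what a row does not reach only later rows make up. A row lasts 1/8 s, in which the tool goes at most 62.5 mm and 10.7 degrees, less where a joint would pass 70% of its speed; a pose out of reach is approached as far as the arm can. A call with a gripper value outside its range is refused whole. "jaw" is the opening, from 0 (shut) to 1 (fully open), set as the call begins (left out, the last holds). The fingers move at their own pace and stop on an object; "squeeze" is the grip in N (left out, the last holds). Time passes only in rows, so rows that repeat a pose let the fingers close. It gives the time, the measured TCP pose, the force and the opening at its end, in the units of the state.
- monitor.get_obs(): the state, without advancing time (a new reading comes with each control period).
- vision.get_image(name): name is "scene" or "top" or "wrist"; returns a dict with "frame" (420x560x3 uint8, red, green, blue), "vfov" (degrees; the focal length in pixels is half the picture's height over the tangent of half this angle, whatever the lens; pixels are square), "cx", "cy" (the principal point, pixels), "R" (3x3) and "t" (3): a world point X has camera coordinates R X + t; the wrist camera has in their place "T_tool_cam" (4x4, takes a point from camera to tool coordinates, whose origin is the TCP and whose axes are the flange's). Camera axes: x right, y down, z forward; pixel columns grow to the right and rows downward; lengths in m; the calibration is good to about 2 mm. A picture is of the moment at which its call begins: read the wrist's pose just before it. There is no depth.
- workorder.finish_job(): hands the job in, once; it reports no verdict.
The state is a dict: "t": time; "q": joint angles; "dq": joint speeds; "effort": joint torques, N m; "tool_pos": TCP position; "tool_rot": TCP orientation; "contact_force": force on the tool from outside, world axes, zero at the start; "wrist_torque": the same for the moment, N m; "opening": finger opening in m.
Only numpy, scipy, OpenCV 4.12 (cv2) and the standard library are available. Lean on these libraries where they do the work, as an engineer would, in place of code of your own. Each camera call takes 0.05 s, during which the arm holds its last target. There are 200 camera calls.

## Working session

There is one attempt and no reset: what is moved stays moved. The work goes in short steps, Python scripts to look and compute and a tool call to move; the robot and the scene stay as the last step left them, time stands still between calls to the robot, and variables do not carry over. Pictures are saved under pics/ and viewed, about 12 in all and at most 16, crops included, and the job is handed in when it is done.

Besides the shell and the picture viewer there is one more tool, called after "Emit:" as name(argument=value, ...) on one line, values as JSON. arm_command: Moves the arm, as the interface text tells. Its arguments: {"type":"object","properties":{"rows":{"type":"string"},"jaw":{"type":"number"},"squeeze":{"type":"number"}},"required":["rows"]}

```bash
mkdir -p pics; cat > h.py <<'E'
import numpy as np, cv2
from station import monitor, vision, workorder
from scipy.spatial.transform import Rotation as Ro
def save(n,fn,crop=None,s=1):
    d=vision.get_image(n); im=d['frame'][:,:,::-1].copy()
    cv2.imwrite('pics/raw_'+fn+'.png',im)
    if crop: x0,y0,x1,y1=crop; im=im[y0:y1,x0:x1]
    if s!=1: im=cv2.resize(im,None,fx=s,fy=s,interpolation=cv2.INTER_CUBIC)
    cv2.imwrite('pics/'+fn+'.png',im)
    np.save('pics/'+fn+'.npy',{k:v for k,v in d.items() if k!='frame'},allow_pickle=True); return d
def cal(fn): return np.load('pics/'+fn+'.npy',allow_pickle=True).item()
def f(d): return 210/np.tan(np.radians(d['vfov'])/2)
def ray(d,u,v,z):
    R=np.array(d['R']);t=np.array(d['t']);c=-R.T@t
    w=R.T@np.array([(u-d['cx'])/f(d),(v-d['cy'])/f(d),1]); return c+w*(z-c[2])/w[2]
def proj(d,X):
    p=np.array(d['R'])@np.array(X)+np.array(d['t']); return d['cx']+f(d)*p[0]/p[2], d['cy']+f(d)*p[1]/p[2]
E
python3 - <<'E'
from h import *
for n in('scene','top'):
    d=save(n,n+'0',s=1.4); R=np.array(d['R']);print(n,d['vfov'],d['cx'],d['cy'],-R.T@np.array(d['t']),R[2],{k for k in d})
print(monitor.get_obs())
E
```

```text
scene 49.518338701233056 273.5300883759204 203.9681677309084 [0.09231203 0.89587585 1.01292893] [ 0.32314751 -0.64935027 -0.68841841] {'cy', 'vfov', 'R', 't', 'frame', 'cx'}
top 47.793355369913485 280.46150161657806 210.45312959252703 [ 0.30898605 -0.02217983  1.20201769] [ 0.19295152  0.01761324 -0.98105019] {'cy', 'vfov', 'R', 't', 'frame', 'cx'}
{'t': 0.1, 'q': array([-1.28700214e+00,  5.32750335e-02,  1.61418092e+00,  1.89215353e-05,
        1.47604638e+00, -1.18996510e-01]), 'dq': array([ 0.00184166, -0.00190436, -0.00446884, -0.0015516 ,  0.00038494,
       -0.00019578]), 'effort': array([ 3.70538755e-04, -3.94908714e+01, -3.71361673e+01, -6.33239961e-05,
        3.98185803e-03, -5.51950219e-07]), 'tool_pos': array([ 0.24487155, -0.57454551,  0.30278118]), 'tool_rot': array([-3.07623038e+00, -6.28049937e-01,  2.17276931e-04]), 'contact_force': array([-0.62422829, -0.14643023,  0.6924516 ]), 'wrist_torque': array([-0.00274553,  0.05174958, -0.03748549]), 'opening': 0.08553747150036412}
```

View pics/top0.png

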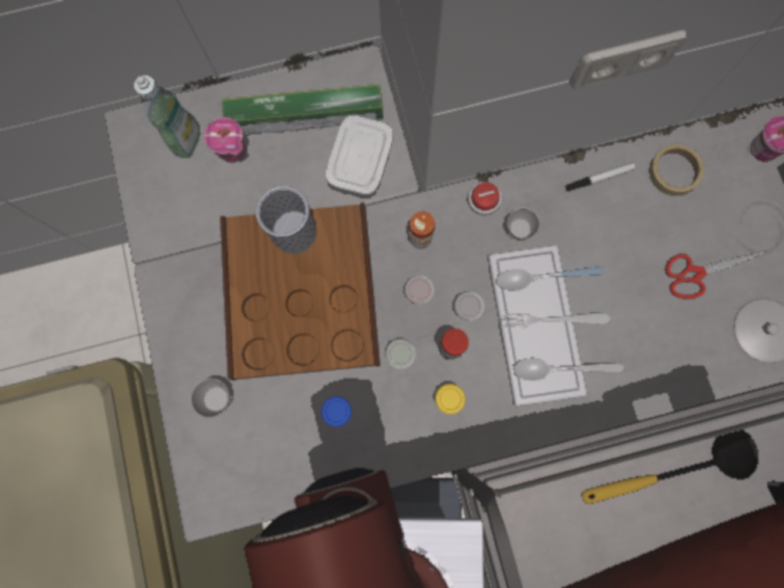

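View pics/scene0.png

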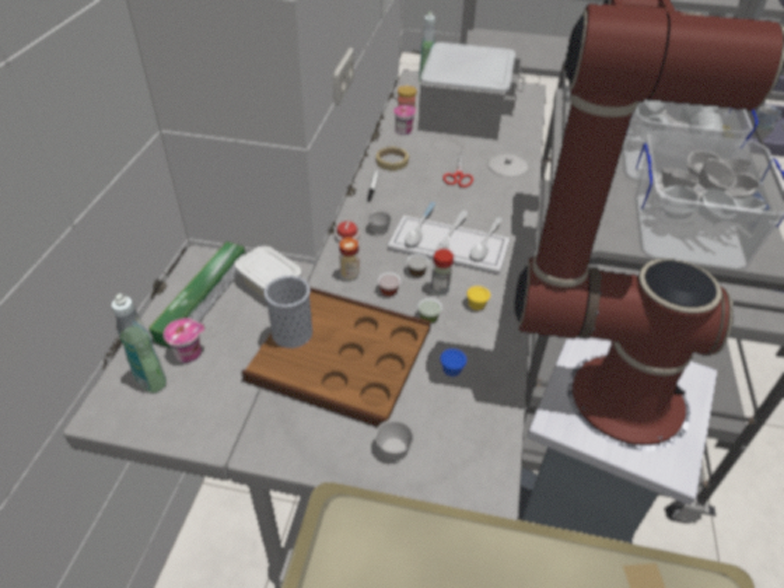

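The top picture (1.4× scale) shows:
- The caddy with its cup (285,212), wells in rows at about (258..345, 300..350).
- jar_orange (421,228), with an orange cap. jar_blue (454,342), with a red cap. No salt shaker.
- Pots at (419,290), (469,306) and (400,354). The look-alikes are blue (336,411) and yellow (450,399).
- The timer (485,197) could be taken for a red cap. The steel cups are at (521,224) and (211,397).
- Cutlery on the board at y = 275, 319 and 368.

A close crop comes next.

```bash
python3 - <<'E'
import cv2
im=cv2.imread('pics/raw_top0.png')
cv2.imwrite('pics/c1.png',cv2.resize(im[140:290,265:455],None,fx=4,fy=4,interpolation=cv2.INTER_CUBIC))
cv2.imwrite('pics/c2.png',cv2.resize(im[125:285,130:290],None,fx=3.75,fy=3.75,interpolation=cv2.INTER_CUBIC))
E
```

```text
(no output)
```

View pics/c1.png

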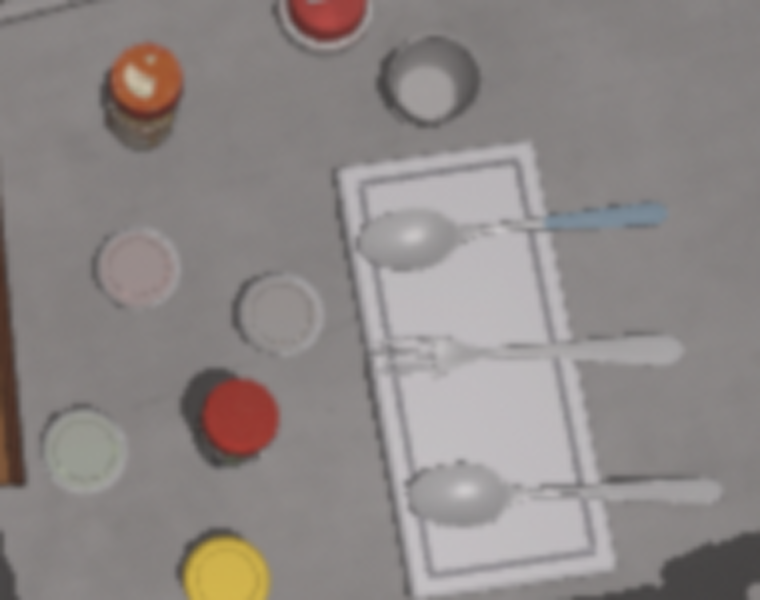

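View pics/c2.png

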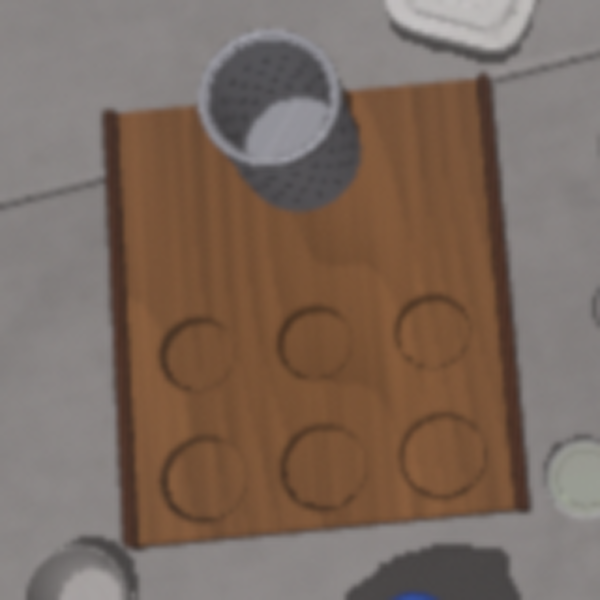

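c1 and c2 agree with the descriptions. The pink-lidded pot at (138,267) is red, the grey-lidded one at (281,313) is brown, and (85,450) is green. All three cutlery pieces are present.

```bash
cat >> h.py <<'E'
def c1(x,y): return (x+.5)/4-.5+265,(y+.5)/4-.5+140
def c2(x,y): return (x+.5)/3.75-.5+130,(y+.5)/3.75-.5+125
E
python3 - <<'E'
from h import *
from scipy.optimize import least_squares
d=cal('top0')
L=[((0,.08,.026),(200,355)),((0,0,.026),(315,342)),((0,-.08,.026),(433,332)),((-.085,.08,.026),(204,478)),((-.085,0,.026),(323,467)),((-.085,-.08,.026),(444,455)),((.133,0,.148),(270,98))]
def W(p,X):
    c,s=np.cos(p[2]),np.sin(p[2]); return [p[0]+c*X[0]-s*X[1],p[1]+s*X[0]+c*X[1],X[2]]
res=lambda p:np.ravel([np.array(proj(d,W(p,X)))-c2(*u) for X,u in L])
r=least_squares(res,[.5,.1,0]); p=r.x; print('caddy',p, 'yawdeg',np.degrees(p[2])); print(r.fun.reshape(-1,2).round(2))
for n,X in dict(cup=(.133,0,.031),b0=(0,.08,0),b1=(0,0,0),b2=(0,-.08,0),f0=(-.085,.08,0),f1=(-.085,0,0),f2=(-.085,-.08,0)).items(): print(n,np.round(W(p,X),4))
for n,z,u in [('jo',.098,(147,79)),('jb',.108,(241,415)),('pr',.036,(138,267)),('pb',.036,(281,313)),('pg',.036,(85,450)),('yel',.036,(227,580)),('cupsteel',.042,(431,80)),('timer',.04,(326,5)),
 ('sb tip',.026,(358,240)),('sb end',.028,(667,213)),('fk tip',.024,(372,352)),('fk end',.028,(683,350)),('ss tip',.026,(407,495)),('ss end',.028,(721,490)),
 ('bd',.018,(337,168)),('bd',.018,(530,142)),('bd',.018,(615,570)),('bd',.018,(414,596))]: print(n,ray(d,*c1(*u),z).round(4))
g=vision.get_image('wrist'); print(g['vfov'],g['T_tool_cam'])
E
```

```text
caddy [0.52575155 0.16763977 0.10078732] yawdeg 5.774688028478384
[[-0.71 -0.31]
 [ 0.11  0.11]
 [ 0.13 -0.28]
 [ 0.09  0.29]
 [ 0.29  0.12]
 [-0.06  0.22]
 [ 0.14 -0.16]]
cup [0.6581 0.181  0.031 ]
b0 [0.5177 0.2472 0.    ]
b1 [0.5258 0.1676 0.    ]
b2 [0.5338 0.088  0.    ]
f0 [0.4331 0.2387 0.    ]
f1 [0.4412 0.1591 0.    ]
f2 [0.4492 0.0795 0.    ]
jo [ 0.6524 -0.0524  0.098 ]
jb [ 0.4466 -0.1059  0.108 ]
pr [ 0.5489 -0.048   0.036 ]
pb [ 0.5198 -0.1371  0.036 ]
pg [ 0.4337 -0.0152  0.036 ]
yel [ 0.3549 -0.1017  0.036 ]
cupsteel [ 0.6692 -0.2341  0.042 ]
timer [ 0.7199 -0.1689  0.04  ]
sb tip [ 0.5687 -0.1876  0.026 ]
sb end [ 0.5861 -0.3826  0.028 ]
fk tip [ 0.4972 -0.1949  0.024 ]
fk end [ 0.4984 -0.3877  0.028 ]
ss tip [ 0.4077 -0.2138  0.026 ]
ss end [ 0.4114 -0.4059  0.028 ]
bd [ 0.6178 -0.1764  0.018 ]
bd [ 0.6352 -0.3006  0.018 ]
bd [ 0.3629 -0.3414  0.018 ]
bd [ 0.3465 -0.2176  0.018 ]
68.14792686910668 [[-7.12537860e-04 -9.44218770e-01 -3.29318094e-01  8.44468155e-02]
 [ 9.99999474e-01 -4.30020590e-04 -9.30723147e-04  9.29532312e-05]
 [ 7.37192703e-04 -3.29318584e-01  9.44218580e-01 -6.87528432e-02]
 [ 0.00000000e+00  0.00000000e+00  0.00000000e+00  1.00000000e+00]]
```

```bash
cat >> h.py <<'E'
def Rt(az,th):  # tool pointing to azimuth az (deg), tilted th from straight down; tool x up/ahead
    a,t=np.radians([az,th]); z=np.array([np.sin(t)*np.cos(a),np.sin(t)*np.sin(a),-np.cos(t)]); x=np.array([np.cos(t)*np.cos(a),np.cos(t)*np.sin(a),np.sin(t)])
    return np.c_[x,np.cross(z,x),z]
def delta(g,R,pos=None,R0=None,ahead=.054):
    o=monitor.get_obs(); pos=o['tool_pos'] if pos is None else pos; R0=Ro.from_rotvec(o['tool_rot']).as_matrix() if R0 is None else R0
    tcp=np.array(g)-ahead*R[:,2]
    return tcp,((tcp-pos)*1000).round(0),np.degrees(Ro.from_matrix(R@R0.T).as_rotvec()).round(1)
E
python3 - <<'E'
from h import *
for g,az in [((.584,-.361,.025),95),((.584,-.361,.155),95)]: print(delta(g,Rt(az,45)))
E
```

```text
(array([ 0.58732793, -0.39903847,  0.06318377]), array([ 342.,  176., -240.]), array([ 41.1, -24.7,  68. ]))
(array([ 0.58732793, -0.39903847,  0.19318377]), array([ 342.,  176., -110.]), array([ 41.1, -24.7,  68. ]))
```

Emit:
arm_command(rows="60 30 -20 8 -5 13; 110 60 -35 16 -10 26; 342 176 -110 41.1 -24.7 68; 342 176 -110 41.1 -24.7 68; 342 176 -110 41.1 -24.7 68; 342 176 -110 41.1 -24.7 68; 342 176 -110 41.1 -24.7 68; 342 176 -110 41.1 -24.7 68; 342 176 -110 41.1 -24.7 68; 342 176 -110 41.1 -24.7 68", jaw=0.7)

```text
t: 1.4
tool_pos: [0.5867, -0.3989, 0.193]
tool_rot: [-1.673, -1.824, -0.691]
contact_force: [-0.4, -1.0, 0.8]
opening: 0.0598
```

```bash
python3 - <<'E'
from h import *
o=monitor.get_obs(); print(o['q'],o['tool_pos'],o['tool_rot'],o['opening'])
print(delta((.584,-.361,.025),Rt(95,45)))
q=o['q']
R=(Ro.from_euler('z',q[0])*Ro.from_euler('y',q[1]+q[2])*Ro.from_euler('z',q[3])*Ro.from_euler('y',q[4])*Ro.from_euler('z',q[5]+np.pi/2)).as_matrix()
print(R.round(3),Ro.from_rotvec(o['tool_rot']).as_matrix().round(3))
save('wrist','w1',s=1.2)
E
```

```text
[-0.82910915  0.60293822  1.22868723  0.4785955   1.93812457 -0.88765991] [ 0.58666526 -0.39885246  0.19302593] [-1.67341089 -1.82362284 -0.6908792 ] 0.059848400335130905
(array([ 0.58732793, -0.39903847,  0.06318377]), array([   1.,   -0., -130.]), array([ 0.1, -0.1,  0.1]))
[[-0.06   0.996 -0.062]
 [ 0.705  0.086  0.704]
 [ 0.706 -0.001 -0.708]] [[-0.06   0.996 -0.062]
 [ 0.705  0.086  0.704]
 [ 0.706 -0.001 -0.708]]
```

View pics/w1.png

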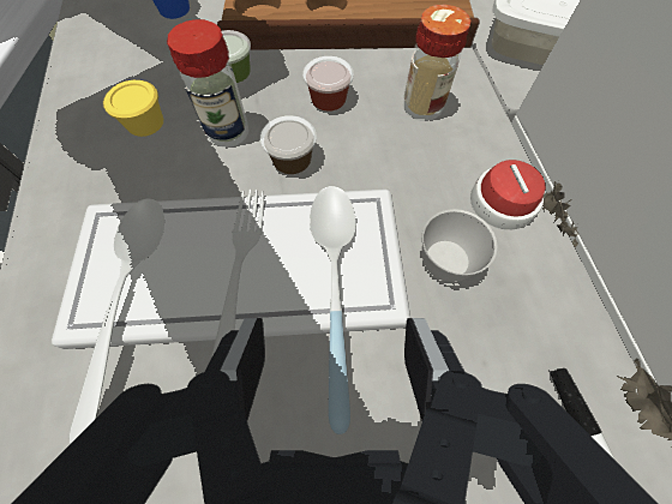

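The wrist picture shows the blue spoon centred between the fingers (handle end (338,430), bowl (333,218)). The pot colours are confirmed: red (328,82), brown (288,145), green (236,55). The jar with the red cap and dark blue label is at (208,90).

```bash
cat >> h.py <<'E'
def wray(fn,u,v,z,pos,rot):
    d=cal(fn);T=np.array(d['T_tool_cam']);R=Ro.from_rotvec(rot).as_matrix()
    c=R@T[:3,3]+pos; w=R@T[:3,:3]@np.array([(u-d['cx'])/f(d),(v-d['cy'])/f(d),1]); return c+w*(z-c[2])/w[2]
E
python3 - <<'E'
from h import *
from scipy.optimize import least_squares
P=np.array([.58667,-.39885,.19303]);r=np.array([-1.67341,-1.82362,-.69088])
print('end',wray('w1',338/1.2,432/1.2,.028,P,r),'tip',wray('w1',333/1.2,187/1.2,.024,P,r))
Q=[([-1.28700214,.0532750335,1.61418092,0,1.47604638,-.118996510],[0.24487155,-0.57454551,0.30278118]),([-0.82910915,.60293822,1.22868723,.4785955,1.93812457,-.88765991],P)]
E=Ro.from_euler
def fk(p,q):
    A=E('z',q[0]); B=E('y',q[1]+q[2]); RW=A*B*E('z',q[3])*E('y',q[4])
    return A.apply([0,p[4],p[0]])+A.apply([p[1]*np.sin(q[1]),0,p[1]*np.cos(q[1])])+(A*B).apply([0,0,p[2]])+RW.apply([0,0,p[3]])
s=least_squares(lambda p:np.ravel([fk(p,q)-x for q,x in Q]),[.2,.6,.6,.25,.07]); print(s.x,s.fun.round(4))
E
```

```text
end [ 0.5874717  -0.38723904  0.028     ] tip [ 0.56680052 -0.18821302  0.024     ]
[0.16941314 0.39524905 0.60203031 0.20488722 0.07463708] [ 0.0003  0.0004 -0.0017  0.     -0.0007  0.0017]
```

Emit:
arm_command(rows="0 0 -60 0 0 0; 0 0 -110 0 0 0; 1 0 -130 0 0 0; 1 0 -130 0 0 0; 1 0 -130 0 0 0")

```text
t: 2.08
tool_pos: [0.5887, -0.4, 0.0665]
tool_rot: [-1.675, -1.828, -0.692]
contact_force: [0.7, -0.1, 1.2]
opening: 0.0606
```

Emit:
arm_command(rows="0 0 -3 0 0 0; 0 0 -3 0 0 0; 0 0 -3 0 0 0; 0 0 -3 0 0 0; 0 0 -3 0 0 0; 0 0 -3 0 0 0", jaw=0, squeeze=50)

```text
t: 2.82
tool_pos: [0.5889, -0.4004, 0.064]
tool_rot: [-1.676, -1.829, -0.693]
contact_force: [1.4, -2.7, 3.2]
opening: 0.0165
```

```bash
cat >> h.py <<'E'
from scipy.optimize import least_squares as LS
E_=Ro.from_euler; PK=[0.16941314,0.39524905,0.60203031,0.20488722,0.07463708]
LO=np.array([-3.01,-1.01,.06,-1.02,.09,-3.14]);HI=np.array([3.01,2.22,2.58,4.17,2.62,3.14])
def fk(q,p=PK):
    A=E_('z',q[0]); B=E_('y',q[1]+q[2]); RW=A*B*E_('z',q[3])*E_('y',q[4])
    x=A.apply([p[1]*np.sin(q[1]),p[4],p[0]+p[1]*np.cos(q[1])])+(A*B).apply([0,0,p[2]])+RW.apply([0,0,p[3]])
    return x,RW*E_('z',q[5]+np.pi/2)
def ik(x,R,q0):
    R=Ro.from_matrix(R)
    def e(q):
        a,b=fk(q); return np.r_[a-x,.3*(R.inv()*b).as_rotvec()]
    s=LS(e,np.clip(q0,LO+.01,HI-.01),bounds=(LO,HI)); return s.x.round(2),np.linalg.norm(s.fun).round(4)
E
python3 - <<'E'
from h import *
o=monitor.get_obs();print(o['opening'],o['contact_force'],o['q'],fk(o['q'])[0]-o['tool_pos'])
# place: spoon heading az 95 horizontally in pick. Spoon vertical -> tool at az A, tilt th: pick angle between tool z and spoon axis=45
for A in (-90,-45,0,45,90):
  for lean in (0,15):
    # lean: handle top displaced toward tool heading (+), spoon axis down; tool tilt = 45+... 
    th=-( -45) ; R=Rt(A,45-lean); g=np.array([.658,.181,.22])+.1*np.sin(np.radians(lean))*np.array([np.cos(np.radians(A)),np.sin(np.radians(A)),0])
    print(A,lean,ik(g-.054*R[:,2],R,o['q']), ik(g-.054*R[:,2],R,[.2,.6,1.2,0,1.2,-1]))
E
```

```text
0.01652587282204781 [ 1.43081578 -2.67104677  3.24843486] [-0.82863086  0.75308312  1.24153134  0.45702761  1.78712121 -0.96652599] [ 0.00779206 -0.00913354  0.00058561]
-90 0 (array([ 0.41,  0.42,  1.37, -0.71,  1.69, -2.7 ]), np.float64(0.0)) (array([ 0.41,  0.42,  1.37, -0.71,  1.69, -2.7 ]), np.float64(0.0))
-90 15 (array([ 0.3 ,  0.31,  1.43, -0.5 ,  1.57, -2.79]), np.float64(0.0)) (array([ 0.3 ,  0.31,  1.43, -0.5 ,  1.57, -2.79]), np.float64(0.0))
-45 0 (array([ 0.41,  0.07,  1.77, -0.82,  1.12,  3.07]), np.float64(0.0)) (array([ 0.42,  0.08,  1.78, -0.86,  1.12, -3.14]), np.float64(0.0148))
-45 15 (array([ 0.29,  0.11,  1.66, -0.5 ,  1.16,  2.8 ]), np.float64(0.0)) (array([ 0.36,  0.12,  1.71, -0.69,  1.13, -3.14]), np.float64(0.0736))
0 0 (array([ 0.22, -0.2 ,  2.03, -0.29,  0.56,  1.97]), np.float64(0.0)) (array([ 0.22, -0.2 ,  2.03, -0.29,  0.56,  1.97]), np.float64(0.0))
0 15 (array([ 0.19, -0.03,  1.8 , -0.12,  0.86,  1.81]), np.float64(0.0)) (array([ 0.19, -0.03,  1.8 , -0.12,  0.86,  1.81]), np.float64(0.0))
45 0 (array([-0.04, -0.14,  1.98,  0.75,  0.87,  0.37]), np.float64(0.0)) (array([-0.04, -0.14,  1.98,  0.75,  0.87,  0.37]), np.float64(0.0))
45 15 (array([0.06, 0.  , 1.77, 0.41, 1.  , 0.68]), np.float64(0.0)) (array([0.06, 0.  , 1.77, 0.41, 1.  , 0.68]), np.float64(0.0))
90 0 (array([-0.12,  0.18,  1.65,  0.78,  1.47, -0.27]), np.float64(0.0)) (array([-0.12,  0.18,  1.65,  0.78,  1.47, -0.27]), np.float64(0.0))
90 15 (array([ 0.  ,  0.17,  1.59,  0.53,  1.4 , -0.09]), np.float64(0.0)) (array([ 0.  ,  0.17,  1.59,  0.53,  1.4 , -0.09]), np.float64(0.0))
```

Emit:
arm_command(rows="0 0 60 0 0 0; 0 0 120 0 0 0; 0 0 180 0 0 0; 0 0 220 0 0 0; 0 0 220 0 0 0")

```text
t: 3.45
tool_pos: [0.5897, -0.401, 0.2884]
tool_rot: [-1.679, -1.836, -0.693]
contact_force: [-0.1, 0.2, -0.6]
opening: 0.0165
```

```bash
python3 - <<'E'
from h import *
o=monitor.get_obs();print(o['opening'],o['tool_pos'],o['q'])
Q=[([-1.28700214,.0532750335,1.61418092,0,1.47604638,-.118996510],[0.24487155,-0.57454551,0.30278118]),([-0.82910915,.60293822,1.22868723,.4785955,1.93812457,-.88765991],[ 0.58666526,-0.39885246,0.19302593]),([-0.82863086,.75308312,1.24153134,.45702761,1.78712121,-.96652599],[.5889,-.4004,.064]),(o['q'],o['tool_pos'])]
def fk2(q,p):
    A=E_('z',q[0]); B=E_('y',q[1]+q[2]); RW=A*B*E_('z',q[3])*E_('y',q[4])
    return A.apply([p[1]*np.sin(q[1]),p[4],p[0]+p[1]*np.cos(q[1])])+(A*B).apply([p[5] if len(p)>5 else 0,0,p[2]])+RW.apply([0,0,p[3]])
for n in (5,6):
    s=LS(lambda p:np.ravel([fk2(q,p)-x for q,x in Q]),[.17,.5,.6,.2,.07,0][:n]); print(s.x,s.fun.round(4).reshape(-1,3))
p=s.x
E
```

```text
0.01650501774040118 [ 0.58968828 -0.40098887  0.28844058] [-0.82827674  0.52746394  1.16681107  0.50609679  2.04707433 -0.82283367]
[0.17903637 0.37377399 0.60685016 0.19318406 0.07863625] [[ 0.0052 -0.002  -0.0023]
 [-0.0014 -0.0007  0.0006]
 [ 0.0045 -0.0071  0.0009]
 [-0.008   0.0065  0.0007]]
[0.23804681 0.42642773 0.60990478 0.20691366 0.07420288 0.09576407] [[-0. -0. -0.]
 [ 0.  0. -0.]
 [-0. -0.  0.]
 [ 0.  0. -0.]]
```

```bash
python3 - <<'E'
s=open('h.py').read()
s=s.replace("PK=[0.16941314,0.39524905,0.60203031,0.20488722,0.07463708]","PK=[0.23804681,0.42642773,0.60990478,0.20691366,0.07420288,0.09576407]").replace("(A*B).apply([0,0,p[2]])+RW.apply([0,0,p[3]])\n    return x,","(A*B).apply([p[5],0,p[2]])+RW.apply([0,0,p[3]])\n    return x,")
s+='''
CUP=np.array([.6581,.181,0])
def place(A,lam,tip,z0,Lg=.176,th0=45):
    a=np.radians(A);l=np.radians(lam);sd=np.array([np.cos(a),np.sin(a),0])
    return CUP+sd*(tip-Lg*np.sin(l))+np.array([0,0,z0+Lg*np.cos(l)]), Rt(A,lam-th0)
'''
open('h.py','w').write(s)
E
python3 - <<'E'
from h import *
o=monitor.get_obs();q=o['q'];print(fk(q)[0]-o['tool_pos'])
for A in (60,95,120,150,180,210,240):
  out=[]
  for lam,tip,z in ((15,.005,.17),(15,.005,.036)):
    G,R=place(A,lam,tip,z); out.append(ik(G-.054*R[:,2],R,q))
  print(A,out)
E
```

```text
[ 8.68041834e-06  3.50441813e-06 -3.16554716e-06]
60 [(array([ 0.25,  0.32,  1.22, -0.39,  1.96,  0.69]), np.float64(0.0)), (array([ 0.25,  0.39,  1.36, -0.37,  1.77,  0.77]), np.float64(0.0))]
95 [(array([ 0.29,  0.21,  1.35, -0.52,  1.68,  0.17]), np.float64(0.0)), (array([ 0.29,  0.29,  1.48, -0.51,  1.5 ,  0.27]), np.float64(0.0))]
120 [(array([ 0.29,  0.12,  1.45, -0.51,  1.45, -0.21]), np.float64(0.0)), (array([ 0.29,  0.2 ,  1.58, -0.53,  1.27, -0.1 ]), np.float64(0.0))]
150 [(array([ 0.25,  0.02,  1.55, -0.38,  1.2 , -0.72]), np.float64(0.0)), (array([ 0.25,  0.11,  1.69, -0.43,  1.  , -0.62]), np.float64(0.0))]
180 [(array([ 0.18, -0.04,  1.62, -0.11,  1.05, -1.36]), np.float64(0.0)), (array([ 0.18,  0.05,  1.75, -0.12,  0.83, -1.33]), np.float64(0.0))]
210 [(array([ 0.11, -0.04,  1.62,  0.23,  1.09, -2.05]), np.float64(0.0)), (array([ 0.11,  0.05,  1.76,  0.27,  0.87, -2.11]), np.float64(0.0))]
240 [(array([ 0.05,  0.02,  1.56,  0.45,  1.29, -2.64]), np.float64(0.0)), (array([ 0.05,  0.1 ,  1.69,  0.49,  1.1 , -2.74]), np.float64(0.0))]
```

```bash
python3 - <<'E'
from h import *
G,R=place(180,15,.005,.185); print(G,delta(G,R))
E
```

```text
[0.69865215 0.181      0.35500295] (array([0.67165215, 0.181     , 0.40176832]), array([ 82., 582., 113.]), array([-54.8, -59.2,  71.6]))
```

Emit:
arm_command(rows="5 10 60 -2 -2 3; 10 40 113 -8 -8 10; 82 582 113 -54.8 -59.2 71.6; 82 582 113 -54.8 -59.2 71.6; 82 582 113 -54.8 -59.2 71.6; 82 582 113 -54.8 -59.2 71.6; 82 582 113 -54.8 -59.2 71.6; 82 582 113 -54.8 -59.2 71.6; 82 582 113 -54.8 -59.2 71.6; 82 582 113 -54.8 -59.2 71.6; 82 582 113 -54.8 -59.2 71.6; 82 582 113 -54.8 -59.2 71.6")

```text
t: 4.95
tool_pos: [0.6702, 0.1846, 0.3969]
tool_rot: [-0.008, 2.624, 0.001]
contact_force: [-0.3, 0.2, -0.8]
opening: 0.0162
```

```bash
python3 - <<'E'
from h import *
G,R=place(180,15,.005,.185); print(delta(G,R), monitor.get_obs()['opening'])
save('scene','s1',crop=(130,60,430,320),s=2)
E
```

```text
(array([0.67165215, 0.181     , 0.40176832]), array([ 1., -4.,  5.]), array([ 0. , -0.3, -0.3])) 0.016168506121445422
```

View pics/s1.png

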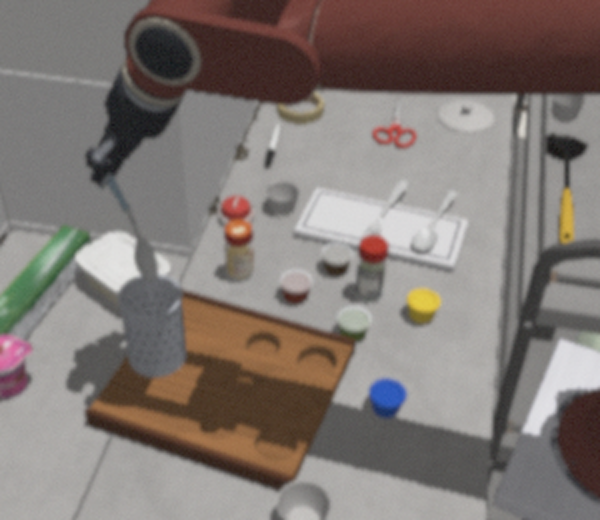

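```bash
python3 - <<'E'
from h import *
d=cal('s1'); o=monitor.get_obs()
R=Ro.from_rotvec(o['tool_rot']).as_matrix(); g=o['tool_pos']+.054*R[:,2]
b=(R[:,0]+R[:,2])/2**.5; print('b',b)
for n,X in dict(rim=CUP+[0,0,.148],rimL=CUP+[0,.042,.148],rimF=CUP+[-.042,0,.148],g=g,end=g-.023*b,tip=g+.176*b).items(): u=proj(d,X);print(n,X.round(3),(u[0]-130)*2,(u[1]-60)*2)
E
```

```text
b [-0.26398347 -0.00163059 -0.96452583]
rim [0.658 0.181 0.148] 149.09518726108195 295.2752989715171
rimL [0.658 0.223 0.148] 131.64728191452775 314.59657657237983
rimF [0.616 0.181 0.148] 175.2688347329505 305.37600024001665
g [0.697 0.183 0.351] 106.11636162127905 166.59335939240543
end [0.703 0.183 0.373] 99.67019063498753 150.22311578316294
tip [0.651 0.182 0.181] 150.76605020738657 279.9825761515939
```

Emit:
arm_command(rows="1 -3 -45 0 0 0; 1 -3 -90 0 0 0; 1 -3 -120 0 0 0; 1 -3 -143 0 0 0; 1 -3 -143 0 0 0; 1 -3 -143 0 0 0")

```text
t: 5.75
tool_pos: [0.6722, 0.1787, 0.2551]
tool_rot: [-0.002, 2.623, -0.001]
contact_force: [-0.8, 0.0, -0.3]
opening: 0.0164
```

Emit:
arm_command(rows="0 0 0 0 0 0; 0 0 0 0 0 0; 0 0 0 0 0 0; 0 0 0 0 0 0; -15 0 26 0 0 0; -40 0 70 0 0 0; -75 0 130 0 0 0; -75 0 150 0 0 0", jaw=0.6)

```text
t: 6.75
tool_pos: [0.5964, 0.1791, 0.4104]
tool_rot: [-0.003, 2.616, 0.001]
contact_force: [0.3, -0.6, -0.4]
opening: 0.0511
```

```bash
python3 - <<'E'
from h import *
save('top','t1',crop=(190,110,390,260),s=3)
# fork: end (.498,-.388) heading 90
for z in (.155,.025): print(delta((.4983,-.367,z),Rt(90,45)))
E
```

```text
(array([ 0.4983    , -0.40518377,  0.19318377]), array([ -99., -584., -221.]), array([ 58.3,  58.5, -75.6]))
(array([ 0.4983    , -0.40518377,  0.06318377]), array([ -99., -584., -351.]), array([ 58.3,  58.5, -75.6]))
```

View pics/t1.png

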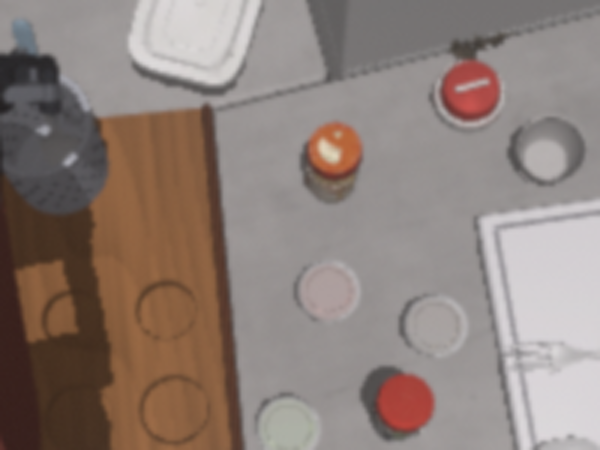

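Blue spoon stands in the cup, leaning back (handle at (25,35)); nothing else has shifted. Next is the fork.

Emit:
arm_command(rows="-10 -60 0 4 4 -5; -20 -120 0 10 10 -13; -99 -584 -100 58.3 58.5 -75.6; -99 -584 -150 58.3 58.5 -75.6; -99 -584 -150 58.3 58.5 -75.6; -99 -584 -180 58.3 58.5 -75.6; -99 -584 -200 58.3 58.5 -75.6; -99 -584 -221 58.3 58.5 -75.6; -99 -584 -221 58.3 58.5 -75.6; -99 -584 -221 58.3 58.5 -75.6; -99 -584 -221 58.3 58.5 -75.6; -99 -584 -221 58.3 58.5 -75.6", jaw=0.7)

```text
t: 8.3
tool_pos: [0.4968, -0.4059, 0.1887]
tool_rot: [-1.76, -1.753, -0.73]
contact_force: [-0.9, 0.8, -0.3]
opening: 0.06
```

```bash
python3 - <<'E'
from h import *
o=monitor.get_obs(); save('wrist','w2'); print(o['tool_pos'],o['tool_rot'])
np.save('pics/w2o.npy',np.r_[o['tool_pos'],o['tool_rot']])
print(delta((.4983,-.367,.025),Rt(90,45)))
im=cv2.imread('pics/raw_w2.png'); cv2.imwrite('pics/w2.png',im[130:420])
E
```

```text
[ 0.49680854 -0.40585698  0.18872215] [-1.75999244 -1.75340622 -0.73016306]
(array([ 0.4983    , -0.40518377,  0.06318377]), array([   1.,   -0., -128.]), array([-0.1, -0. ,  0. ]))
```

View pics/w2.png

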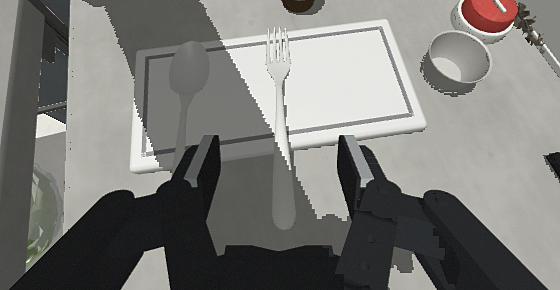

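The fork is centred (handle end (284,225) in the crop).

Emit:
arm_command(rows="1 0 -60 0 0 0; 1 0 -110 0 0 0; 1 0 -129 0 0 0; 1 0 -129 0 0 0; 1 0 -129 0 0 0")

```text
t: 8.98
tool_pos: [0.5, -0.4059, 0.0648]
tool_rot: [-1.76, -1.763, -0.73]
contact_force: [-0.1, -0.6, 1.1]
opening: 0.0596
```

Emit:
arm_command(rows="0 0 0 0 0 0; 0 0 0 0 0 0; 0 0 0 0 0 0; 0 0 0 0 0 0; 0 0 0 0 0 0; 0 0 60 0 0 0; 0 0 120 0 0 0; 0 0 180 0 0 0; 0 0 240 0 0 0; 0 0 300 0 0 0; 0 0 300 0 0 0", jaw=0, squeeze=50)

```text
t: 10.35
tool_pos: [0.5007, -0.4066, 0.3709]
tool_rot: [-1.765, -1.773, -0.73]
contact_force: [-0.4, 0.5, -1.2]
opening: 0.0183
```

```bash
python3 - <<'E'
from h import *
print(wray('w2',284,225+130,.028,*np.split(np.load('pics/w2o.npy'),2)))
o=monitor.get_obs(); print(o['opening'])
G,R=place(180,10,-.002,.19); print(G,delta(G,R),ik(G-.054*R[:,2],R,o['q']))
E
```

```text
[ 0.50019828 -0.39007734  0.028     ]
0.018304941018048262
[0.69066208 0.181      0.36332616] (array([0.65968895, 0.181     , 0.40756037]), array([159., 588.,  37.]), array([-61.6, -61.1,  73.6])) (array([ 0.19, -0.11,  1.66, -0.13,  0.99, -1.34]), np.float64(0.0))
```

```bash
python3 - <<'E'
from h import *
G,R=place(180,10,.020,.19); print(G,delta(G,R))
E
```

```text
[0.66866208 0.181      0.36332616] (array([0.63768895, 0.181     , 0.40756037]), array([137., 588.,  37.]), array([-61.6, -61.1,  73.6]))
```

Emit:
arm_command(rows="10 60 40 -6 -6 7; 20 120 50 -12 -12 14; 40 200 50 -61.6 -61.1 73.6; 60 250 50 -61.6 -61.1 73.6; 80 300 50 -61.6 -61.1 73.6; 90 340 50 -61.6 -61.1 73.6; 100 380 50 -61.6 -61.1 73.6; 110 420 50 -61.6 -61.1 73.6; 120 470 45 -61.6 -61.1 73.6; 130 520 40 -61.6 -61.1 73.6; 137 570 40 -61.6 -61.1 73.6; 137 588 40 -61.6 -61.1 73.6")

```text
t: 11.85
tool_pos: [0.6364, 0.1843, 0.4065]
tool_rot: [-0.007, 2.536, -0.0]
contact_force: [-0.3, -0.6, -0.5]
opening: 0.0184
```

```bash
python3 - <<'E'
from h import *
G,R=place(180,10,.020,.036); print(delta(G,R), monitor.get_obs()['opening'])
save('scene','s2',crop=(150,100,300,260),s=3)
d=cal('s2');o=monitor.get_obs();R=Ro.from_rotvec(o['tool_rot']).as_matrix(); g=o['tool_pos']+.054*R[:,2]
b=(R[:,0]+R[:,2])/2**.5
for X in (CUP+[0,0,.148],g+.176*b):u=proj(d,X);print(X,(u[0]-150)*3,(u[1]-100)*3)
E
```

```text
(array([0.63768895, 0.181     , 0.25356037]), array([   1.,   -3., -153.]), array([ 0.1, -0.3, -0.3])) 0.01841676188382377
[0.6581 0.181  0.148 ] 163.64278089162292 322.91294845727566
[0.63567482 0.18499155 0.18920821] 178.22719534384083 300.3086224273781
```

View pics/s2.png

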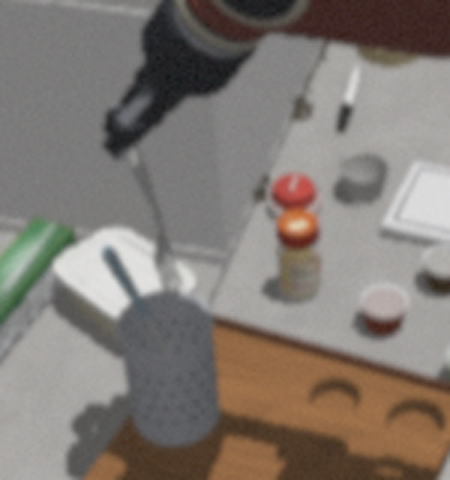

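Blue handle (110,252)–(135,300) leans on the back rim, and the fork tip is over the front of the cup. Lowering it.

Emit:
arm_command(rows="1 -3 -40 0 0 0; 1 -3 -80 0 0 0; 1 -3 -110 0 0 0; 1 -3 -130 0 0 0; 1 -3 -148 0 0 0; 1 -3 -150 0 0 0; 1 -3 -150 0 0 0")

```text
t: 12.78
tool_pos: [0.638, 0.1821, 0.258]
tool_rot: [-0.007, 2.534, 0.002]
contact_force: [-0.6, 0.5, 0.3]
opening: 0.0183
```

Emit:
arm_command(rows="0 0 0 0 0 0; 0 0 0 0 0 0; 0 0 0 0 0 0; 0 0 0 0 0 0; -17 0 25 0 0 0; -46 0 66 0 0 0; -80 0 115 0 0 0; -80 0 140 0 0 0", jaw=0.6)

```text
t: 13.78
tool_pos: [0.557, 0.1825, 0.4026]
tool_rot: [-0.007, 2.528, 0.004]
contact_force: [0.5, 0.4, 0.1]
opening: 0.0513
```

```bash
python3 - <<'E'
from h import *
for z in (.155,.025): print(delta((.4115,-.384,z),Rt(91,45)))
R=Rt(91,45);print(ik(np.array([.4115,-.384,.025])-.054*R[:,2],R,[-.8,.7,1.2,.5,1.8,-1]))
E
```

```text
(array([ 0.4121664 , -0.42217795,  0.19318377]), array([-145., -605., -209.]), array([ 61.1,  62.6, -73.1]))
(array([ 0.4121664 , -0.42217795,  0.06318377]), array([-145., -605., -339.]), array([ 61.1,  62.6, -73.1]))
(array([-1.05,  0.55,  1.55,  0.36,  1.75, -1.13]), np.float64(0.0))
```

Emit:
arm_command(rows="-10 -60 0 4 4 -5; -20 -120 0 10 10 -13; -145 -605 -100 61.1 62.6 -73.1; -145 -605 -150 61.1 62.6 -73.1; -145 -605 -150 61.1 62.6 -73.1; -145 -605 -180 61.1 62.6 -73.1; -145 -605 -200 61.1 62.6 -73.1; -145 -605 -209 61.1 62.6 -73.1; -145 -605 -209 61.1 62.6 -73.1; -145 -605 -209 61.1 62.6 -73.1; -145 -605 -209 61.1 62.6 -73.1; -145 -605 -209 61.1 62.6 -73.1", jaw=0.7)

```text
t: 15.28
tool_pos: [0.4101, -0.4243, 0.1885]
tool_rot: [-1.743, -1.763, -0.725]
contact_force: [0.1, -0.5, -0.8]
opening: 0.0595
```

```bash
python3 - <<'E'
from h import *
o=monitor.get_obs(); save('wrist','w3'); np.save('pics/w3o.npy',np.r_[o['tool_pos'],o['tool_rot']])
print(delta((.4115,-.384,.025),Rt(91,45)))
a=cv2.imread('pics/raw_w3.png')[130:420]
save('scene','s3'); b=cv2.resize(cv2.imread('pics/raw_s3.png')[100:260,150:300],None,fx=1.8,fy=1.8,interpolation=cv2.INTER_CUBIC)
b=cv2.copyMakeBorder(b,0,290-b.shape[0],0,0,0); a=a[:, :]
cv2.imwrite('pics/w3m.png',np.hstack([a[:,60:500],b]))
E
```

```text
(array([ 0.4121664 , -0.42217795,  0.06318377]), array([   1.,    1., -128.]), array([-0.2, -0. ,  0.1]))
```

View pics/w3m.png

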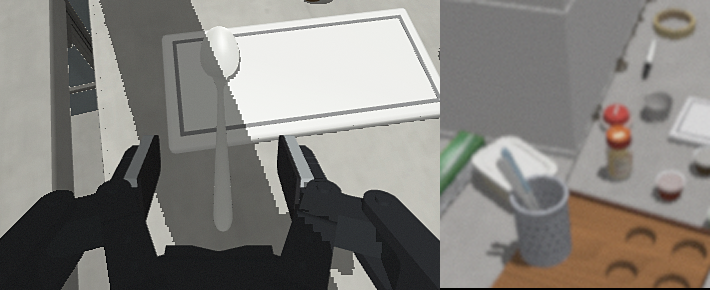

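Both earlier pieces lean on the back rim. The steel spoon is centred (handle end (223,228)). Grasping it.

Emit:
arm_command(rows="1 1 -60 0 0 0; 1 1 -110 0 0 0; 1 1 -129 0 0 0; 1 1 -129 0 0 0; 1 1 -129 0 0 0")

```text
t: 16.0
tool_pos: [0.4141, -0.4227, 0.0668]
tool_rot: [-1.744, -1.778, -0.723]
contact_force: [-0.2, -0.1, 0.4]
opening: 0.0597
```

Emit:
arm_command(rows="0 0 0 0 0 0; 0 0 0 0 0 0; 0 0 0 0 0 0; 0 0 0 0 0 0; 0 0 0 0 0 0; 0 0 60 0 0 0; 0 0 120 0 0 0; 0 0 180 0 0 0; 0 0 240 0 0 0; 0 0 300 0 0 0; 0 0 300 0 0 0", jaw=0, squeeze=50)

```text
t: 17.38
tool_pos: [0.4147, -0.4235, 0.3727]
tool_rot: [-1.749, -1.788, -0.721]
contact_force: [-0.9, 0.1, -0.3]
opening: 0.0165
```

```bash
python3 - <<'E'
from h import *
G,R=place(180,14,.022,.19); print(G,delta(G,R),ik(G-.054*R[:,2],R,[.19,-.1,1.7,-.1,1,-1.3]))
d=cal('s3')
print([ (round((proj(d,CUP+[x,y,.148])[0]-150)*1.8+440),round((proj(d,CUP+[x,y,.148])[1]-100)*1.8)) for x,y in((0,0),(.038,0),(-.038,0),(0,.038),(0,-.038))])
E
```

```text
[0.67867825 0.181      0.36077205] (array([0.6508662 , 0.181     , 0.40705908]), array([236., 605.,  34.]), array([-58. , -58.3,  74.4])) (array([ 0.19, -0.1 ,  1.64, -0.11,  1.07, -1.35]), np.float64(0.0))
[(538, 194), (517, 186), (559, 202), (524, 209), (552, 179)]
```

```bash
python3 - <<'E'
from h import *
G,R=place(180,8,.024,.19,.174); print(G,delta(G,R),ik(G-.054*R[:,2],R,[.19,-.1,1.7,-.1,1,-1.3]))
E
```

```text
[0.65831612 0.181      0.36230664] (array([0.62581811, 0.181     , 0.40543296]), array([211., 605.,  33.]), array([-62.4, -62.9,  72. ])) (array([ 0.21, -0.2 ,  1.75, -0.15,  0.96, -1.32]), np.float64(0.0))
```

Emit:
arm_command(rows="15 60 40 -6 -6 7; 30 120 50 -12 -12 14; 60 200 50 -62.4 -62.9 72; 90 250 50 -62.4 -62.9 72; 120 300 50 -62.4 -62.9 72; 140 340 50 -62.4 -62.9 72; 155 380 50 -62.4 -62.9 72; 170 430 50 -62.4 -62.9 72; 185 480 45 -62.4 -62.9 72; 195 530 40 -62.4 -62.9 72; 208 580 37 -62.4 -62.9 72; 211 603 36 -62.4 -62.9 72")

```text
t: 18.88
tool_pos: [0.6245, 0.1822, 0.4041]
tool_rot: [-0.006, 2.501, -0.001]
contact_force: [-0.2, 0.1, -0.6]
opening: 0.0165
```

```bash
python3 - <<'E'
from h import *
G,R=place(180,8,.024,.04,.174); print(delta(G,R), monitor.get_obs()['opening'])
E
```

```text
(array([0.62581811, 0.181     , 0.25543296]), array([   1.,   -1., -149.]), array([ 0.1, -0.3, -0.2])) 0.01651729360207742
```

Emit:
arm_command(rows="1 -1 -35 0 0 0; 1 -1 -65 0 0 0; 1 -1 -90 0 0 0; 1 -1 -105 0 0 0; 1 -1 -108 0 0 0")

```text
t: 19.5
tool_pos: [0.6247, 0.1811, 0.2934]
tool_rot: [-0.006, 2.505, -0.002]
contact_force: [0.1, 1.2, -0.2]
opening: 0.0163
```

Emit:
arm_command(rows="0 0 -8 0 0 0; 0 0 -16 0 0 0; 0 0 -24 0 0 0; 0 0 -32 0 0 0; 0 0 -34 0 0 0")

```text
t: 20.12
tool_pos: [0.6244, 0.181, 0.2584]
tool_rot: [-0.006, 2.506, -0.002]
contact_force: [0.4, -0.7, -0.3]
opening: 0.0166
```

Emit:
arm_command(rows="0 0 0 0 0 0; 0 0 0 0 0 0; 0 0 0 0 0 0; 0 0 0 0 0 0; -18 0 24 0 0 0; -48 0 64 0 0 0; -85 0 112 0 0 0; -85 0 140 0 0 0", jaw=0.6)

```text
t: 21.12
tool_pos: [0.5382, 0.1813, 0.4027]
tool_rot: [-0.007, 2.501, 0.0]
contact_force: [0.9, -0.1, -0.1]
opening: 0.0511
```

```bash
python3 - <<'E'
from h import *
R=Rt(-10,0)
# jar orange grip near cap? hover
for z in (.20,.075): print(delta((.6524,-.0524,z),Rt(-5,0)),ik(np.array([.6524,-.0524,z+.054]),Rt(-5,0),[0,.4,1.4,0,1.3,-1.5]))
save('scene','s4',crop=(150,80,300,260),s=3)
E
```

```text
(array([ 0.6524, -0.0524,  0.254 ]), array([ 114., -234., -149.]), array([-55.1,   2.4, 166. ])) (array([ 0.06,  0.07,  2.03, -1.02,  0.49, -3.14]), np.float64(0.3461))
(array([ 0.6524, -0.0524,  0.129 ]), array([ 114., -234., -274.]), array([-55.1,   2.4, 166. ])) (array([ 0.04,  0.24,  2.03, -1.02,  0.41, -3.14]), np.float64(0.3052))
```

View pics/s4.png

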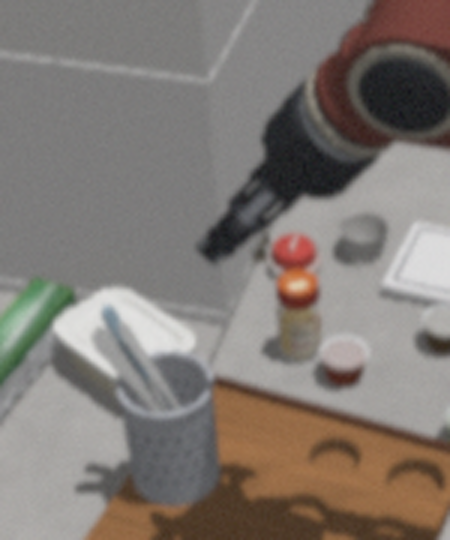

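All three cutlery pieces stand in the cup leaning on the back-left rim. Now the jars: I'll grip each one twice at 90° to centre it and check the camera's bias.

```bash
python3 - <<'E'
from h import *
R=Rt(96,0)
print(delta((.6524,-.0524,.18),R),ik(np.array([.6524,-.0524,.18+.054]),R,[0,.4,1.4,0,1.3,0]),ik(np.array([.6524,-.0524,.18+.054]),Rt(6,0),[0,.4,1.4,0,1.3,1.5]))
E
```

```text
(array([ 0.6524, -0.0524,  0.234 ]), array([ 113., -234., -173.]), array([ 27.1,  30.2, -81.1])) (array([-0.19,  0.17,  1.6 ,  0.  ,  1.37, -0.3 ]), np.float64(0.0)) (array([-0.19,  0.17,  1.6 , -0.  ,  1.37,  1.27]), np.float64(0.0))
```

Emit:
arm_command(rows="0 -60 0 3 3.3 -9; 20 -110 0 27.1 30.2 -81.1; 50 -160 0 27.1 30.2 -81.1; 80 -200 0 27.1 30.2 -81.1; 113 -234 -30 27.1 30.2 -81.1; 113 -234 -60 27.1 30.2 -81.1; 113 -234 -90 27.1 30.2 -81.1; 113 -234 -120 27.1 30.2 -81.1; 113 -234 -150 27.1 30.2 -81.1; 113 -234 -173 27.1 30.2 -81.1; 113 -234 -173 27.1 30.2 -81.1; 113 -234 -173 27.1 30.2 -81.1", jaw=1)

```text
t: 22.68
tool_pos: [0.6531, -0.0525, 0.2356]
tool_rot: [2.1, 2.334, 0.002]
contact_force: [0.1, 0.8, 0.7]
opening: 0.0853
```

```bash
python3 - <<'E'
from h import *
print(delta((.6524,-.0524,.066),Rt(96,0)),monitor.get_obs()['opening'])
o=monitor.get_obs(); save('wrist','w4'); np.save('pics/w4o.npy',np.r_[o['tool_pos'],o['tool_rot']])
E
```

```text
(array([ 0.6524, -0.0524,  0.12  ]), array([  -1.,    0., -116.]), array([ 0. ,  0.1, -0. ])) 0.08533353905532524
```

View pics/w4.png

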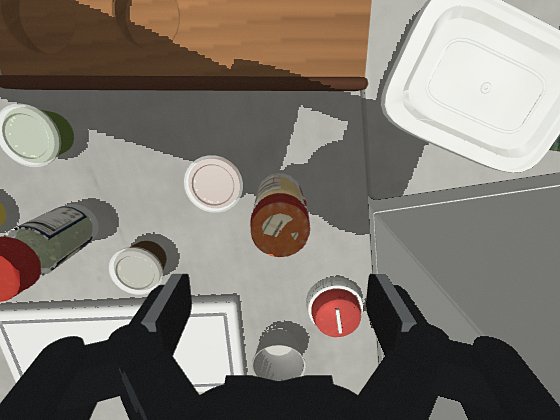

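```bash
python3 - <<'E'
from h import *
o=np.split(np.load('pics/w4o.npy'),2)
for n,u,z in [('jo',(279,230),.098),('pr',(213,184),.036),('pb',(137,269),.036),('pg',(30,135),.036)]: print(n,wray('w4',*u,z,*o).round(4))
E
```

```text
jo [ 0.6534 -0.0535  0.098 ]
pr [ 0.5934 -0.0414  0.036 ]
pb [ 0.5226 -0.1346  0.036 ]
pg [ 0.4387 -0.015   0.036 ]
```

Emit:
arm_command(rows="-1 0 -50 0 0 0; -1 0 -95 0 0 0; -1 0 -116 0 0 0; -1 0 -117 0 0 0; -1 0 -117 0 0 0")

```text
t: 23.35
tool_pos: [0.6539, -0.0528, 0.1218]
tool_rot: [2.097, 2.331, 0.006]
contact_force: [0.2, -0.1, 0.4]
opening: 0.0854
```

Emit:
arm_command(rows="0 0 0 0 0 0; 0 0 0 0 0 0; 0 0 0 0 0 0; 0 0 0 0 0 0; 0 0 0 0 0 0", jaw=0.3, squeeze=20)

```text
t: 23.98
tool_pos: [0.6545, -0.0529, 0.1233]
tool_rot: [2.096, 2.33, 0.007]
contact_force: [-1.7, 0.1, 5.5]
opening: 0.0436
```

jar_orange is gripped at 43.6 mm. Compared with the first view, pot_red now lies at about (0.593,-0.041), so it was the pot that got knocked. Regripping at 90°.

Emit:
arm_command(rows="0 0 0 0 0 0; 0 0 0 0 0 0; 0 0 0 0 0 0; 0 0 0 0 0 -10; 0 0 0 0 0 -20; 0 0 0 0 0 -30; 0 0 0 0 0 -40; 0 0 0 0 0 -50; 0 0 0 0 0 -60; 0 0 0 0 0 -70; 0 0 0 0 0 -80; 0 0 0 0 0 -90", jaw=1)

```text
t: 25.48
tool_pos: [0.6543, -0.0529, 0.123]
tool_rot: [3.129, 0.156, -0.004]
contact_force: [-0.4, 0.2, 0.5]
opening: 0.0858
```

Emit:
arm_command(rows="0 0 0 0 0 0; 0 0 0 0 0 0; 0 0 0 0 0 0; 0 0 0 0 0 0; 0 0 0 0 0 0; 0 0 0 0 0 0", jaw=0.3, squeeze=40)

```text
t: 26.22
tool_pos: [0.6543, -0.0529, 0.123]
tool_rot: [3.129, 0.157, -0.004]
contact_force: [0.4, 1.1, 0.8]
opening: 0.0433
```

```bash
python3 - <<'E'
from h import *
o=monitor.get_obs();print(o['tool_pos'],o['opening'],Ro.from_rotvec(o['tool_rot']).as_matrix().round(3))
E
```

```text
[ 0.65431008 -0.05288131  0.12299131] 0.043319373640813216 [[ 0.995  0.1   -0.002]
 [ 0.1   -0.995 -0.009]
 [-0.003  0.008 -1.   ]]
```

Emit:
arm_command(rows="0 0 50 0 0 0; -40 20 80 0 0 10; -90 50 80 0 0 20; -130 90 80 0 0 30; -136 150 80 0 0 40; -136 200 80 0 0 50; -136 250 80 0 0 60; -136 290 80 0 0 70; -136 300 80 0 0 80; -136 300 80 0 0 90; -136 300 80 0 0 90; -136 300 80 0 0 90")

```text
t: 27.72
tool_pos: [0.5182, 0.2469, 0.2028]
tool_rot: [2.106, 2.321, 0.006]
contact_force: [-0.1, -0.3, -1.7]
opening: 0.0432
```

```bash
python3 - <<'E'
from h import *
o=monitor.get_obs();print(o['tool_pos'],o['tool_rot'],o['opening'])
d=save('wrist','w5'); np.save('pics/w5o.npy',np.r_[o['tool_pos'],o['tool_rot']])
E
```

```text
[0.51816997 0.24691494 0.20275734] [2.10563727 2.32133141 0.00586444] 0.04323579119267796
```

View pics/w5.png

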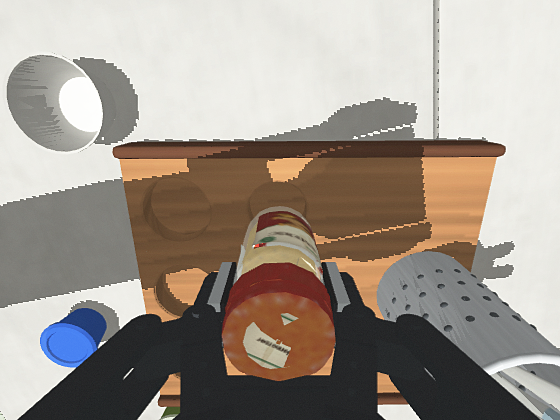

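```bash
python3 - <<'E'
from h import *
o=np.split(np.load('pics/w5o.npy'),2)
r=lambda u,z:wray('w5',*u,z,*o).round(4)
print('f0',r((178,209),.026),'exp .4331 .2387')
print('b0 top edge',r((277,181.5),.026),'exp',np.array([.5177,.2472])+.025*np.array([-.1006,.9949]))
print('b0 L,R ',r((248,200),.026),r((307,200),.026))
print('cheek ends',r((114,147),.034),r((505,144),.034))
c,s=np.cos(.10079),np.sin(.10079)
for X in((-.125,.135),(.175,.135)):print(.52575+c*X[0]-s*X[1],.16764+s*X[0]+c*X[1])
E
python3 - <<'E'
import cv2
im=cv2.imread('pics/raw_w5.png')[135:250,105:345]
im=cv2.resize(im,None,fx=3.3,fy=3.3,interpolation=cv2.INTER_CUBIC); im=cv2.convertScaleAbs(im,alpha=2.0,beta=0)
cv2.imwrite('pics/w5c.png',im)
E
```

```text
f0 [0.4356 0.2402 0.026 ] exp .4331 .2387
b0 top edge [0.5154 0.2714 0.026 ] exp [0.515185  0.2720725]
b0 L,R  [0.4931 0.2535 0.026 ] [0.5416 0.2581 0.026 ]
cheek ends [0.3906 0.2882 0.034 ] [0.6841 0.3186 0.034 ]
0.38780075247564083 0.28937744332563864
0.6862782483944543 0.3195632749364244
```

View pics/w5c.png

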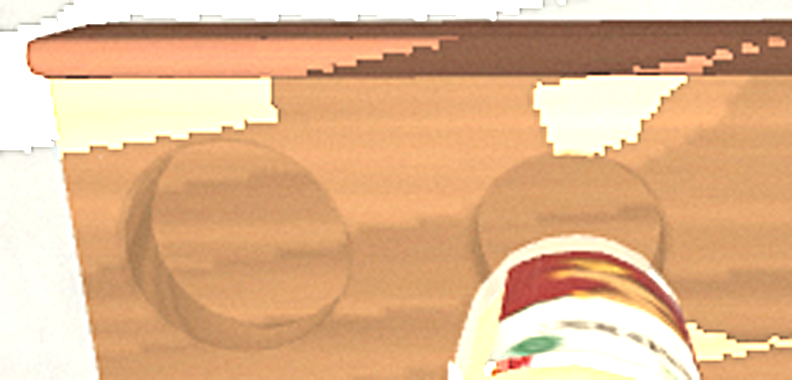

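Wrist view and top fit agree on well b0 to about 1 mm: (0.5185,0.247). The jar is right above it, so I'm lowering it with force checks.

Emit:
arm_command(rows="0 0 -25 0 0 0; 0 0 -45 0 0 0; 0 0 -55 0 0 0; 0 0 -60 0 0 0; 0 0 -64 0 0 0; 0 0 -66 0 0 0")

```text
t: 28.52
tool_pos: [0.5186, 0.247, 0.1372]
tool_rot: [2.105, 2.321, 0.007]
contact_force: [0.1, -0.3, -1.0]
opening: 0.0431
```

Emit:
arm_command(rows="0 0 -4 0 0 0; 0 0 -8 0 0 0; 0 0 -8 0 0 0")

```text
t: 28.9
tool_pos: [0.5186, 0.247, 0.1291]
tool_rot: [2.105, 2.321, 0.007]
contact_force: [-0.2, 0.1, -1.4]
opening: 0.0428
```

Emit:
arm_command(rows="0 0 0 0 0 0; 0 0 0 0 0 0; 0 0 0 0 0 0; 0 0 20 0 0 0; 0 0 70 0 0 0; 0 0 130 0 0 0; 0 0 180 0 0 0; 0 0 180 0 0 0", jaw=0.85)

```text
t: 29.9
tool_pos: [0.5207, 0.2477, 0.3176]
tool_rot: [2.1, 2.316, 0.025]
contact_force: [-0.5, 0.4, -0.3]
opening: 0.0723
```

```bash
python3 - <<'E'
from h import *
for z in (.18,.068): print(delta((.4476,-.1059,z),Rt(96,0)),ik(np.array([.4476,-.1059,z+.054]),Rt(96,0),[-.3,.1,1.7,0,1.3,-.5]))
E
```

```text
(array([ 0.4476, -0.1059,  0.234 ]), array([ -73., -354.,  -84.]), array([-0.1,  1.2,  0.4])) (array([-0.39, -0.31,  2.06, -0.  ,  1.39, -0.5 ]), np.float64(0.0))
(array([ 0.4476, -0.1059,  0.122 ]), array([ -73., -354., -196.]), array([-0.1,  1.2,  0.4])) (array([-0.39, -0.16,  2.14, -0.  ,  1.16, -0.5 ]), np.float64(0.0))
```

Emit:
arm_command(rows="-15 -60 0 0 0 0; -30 -120 0 0 0 0; -45 -180 0 0 0 0; -60 -240 0 0 0 0; -70 -300 -20 0 0 0; -73 -345 -50 0 1.2 0.4; -73 -354 -84 0 1.2 0.4; -73 -354 -84 0 1.2 0.4; -73 -354 -84 0 1.2 0.4", jaw=1)

```text
t: 31.02
tool_pos: [0.448, -0.1059, 0.2348]
tool_rot: [2.101, 2.335, 0.004]
contact_force: [-0.1, 0.6, -0.3]
opening: 0.0854
```

```bash
python3 - <<'E'
from h import *
o=monitor.get_obs(); d=save('wrist','w6'); P=o['tool_pos'],o['tool_rot']; np.save('pics/w6o.npy',np.r_[P])
im=d['frame'].astype(int); m=((im[...,0]>110)&(im[...,1]<60)&(im[...,2]<60)).astype(np.uint8)
n,l,s,c=cv2.connectedComponentsWithStats(m)
for i in range(1,n):
    if s[i,4]>150: print(s[i],c[i],wray('w6',*c[i],.108,*P).round(4))
print(delta((.4476,-.1059,.068),Rt(96,0)))
E
```

```text
[510 267  40  43 574] [524.26480836 282.74912892] [ 0.6289 -0.1249  0.108 ]
(array([ 0.4476, -0.1059,  0.122 ]), array([  -1.,   -0., -113.]), array([-0.1,  0.2, -0.1]))
```

```bash
python3 - <<'E'
from h import *
P=np.split(np.load('pics/w6o.npy'),2)
im=cv2.imread('pics/raw_w6.png'); h=cv2.cvtColor(im,cv2.COLOR_BGR2HSV)
m=(((h[...,0]<8)|(h[...,0]>172))&(h[...,1]>150)&(h[...,2]>40)).astype(np.uint8)
n,l,s,c=cv2.connectedComponentsWithStats(m)
for i in range(1,n):
    if s[i,4]>300: print(s[i],c[i],wray('w6',*c[i],.108,*P).round(4),cv2.mean(im,(l==i).astype(np.uint8))[:3])
E
```

```text
[ 245  198   63   67 3335] [276.20689655 231.14392804] [ 0.4459 -0.1033  0.108 ] (28.440179910044975, 34.84917541229385, 101.08635682158919)
[ 509  264   51   49 1823] [535.053209   287.00658256] [ 0.638  -0.1275  0.108 ] (57.45090510148108, 63.679648930334615, 158.40318156884257)
```

Emit:
arm_command(rows="-1 0 -50 0 0 0; -1 0 -95 0 0 0; -1 0 -112 0 0 0; -1 0 -113 0 0 0; -1 0 -113 0 0 0")

```text
t: 31.7
tool_pos: [0.4489, -0.1063, 0.1247]
tool_rot: [2.097, 2.333, 0.007]
contact_force: [0.3, 0.5, 0.7]
opening: 0.0852
```

Emit:
arm_command(rows="0 0 0 0 0 0; 0 0 0 0 0 0; 0 0 0 0 0 0; 0 0 0 0 0 0; 0 0 0 0 0 0", jaw=0.3, squeeze=20)

```text
t: 32.33
tool_pos: [0.4493, -0.1066, 0.1258]
tool_rot: [2.096, 2.332, 0.007]
contact_force: [-2.1, 0.9, 6.9]
opening: 0.0443
```

Emit:
arm_command(rows="0 0 0 0 0 0; 0 0 0 0 0 0; 0 0 0 0 0 0; 0 0 0 0 0 -10; 0 0 0 0 0 -20; 0 0 0 0 0 -30; 0 0 0 0 0 -40; 0 0 0 0 0 -50; 0 0 0 0 0 -60; 0 0 0 0 0 -70; 0 0 0 0 0 -80; 0 0 0 0 0 -90", jaw=1)

```text
t: 33.83
tool_pos: [0.4492, -0.1065, 0.1255]
tool_rot: [3.131, 0.158, -0.002]
contact_force: [-0.6, -0.1, -0.3]
opening: 0.0853
```

Emit:
arm_command(rows="0 0 0 0 0 0; 0 0 0 0 0 0; 0 0 0 0 0 0; 0 0 0 0 0 0; 0 0 0 0 0 0; 0 0 0 0 0 0", jaw=0.3, squeeze=40)

```text
t: 34.58
tool_pos: [0.4492, -0.1066, 0.1256]
tool_rot: [3.131, 0.158, -0.002]
contact_force: [-0.7, -0.8, 0.6]
opening: 0.0431
```

```bash
python3 - <<'E'
from h import *
o=monitor.get_obs();print(o['tool_pos'],o['opening'],Ro.from_rotvec(o['tool_rot']).as_matrix().round(3))
x=np.array([.5346,.0878,o['tool_pos'][2]+.08]);print((x-o['tool_pos'])*1000, ik(x,Rt(96,0),[.1,.1,1.7,0,1.3,0]))
E
```

```text
[ 0.44921863 -0.10658417  0.12562126] 0.04305291559340594 [[ 0.995  0.101 -0.001]
 [ 0.101 -0.995 -0.007]
 [-0.001  0.007 -1.   ]]
[ 85.38137298 194.3841668   80.        ] (array([ 0.03, -0.06,  1.9 , -0.  ,  1.31, -0.08]), np.float64(0.0))
```

Emit:
arm_command(rows="0 0 50 0 0 0; 10 20 80 0 0 0; 35 80 80 0 0 0; 60 135 80 0 0 0; 80 180 80 0 0 0; 85 194 80 0 0 0; 85 194 80 0 0 0; 85 194 65 0 0 0; 85 194 50 0 0 0; 85 194 42 0 0 0; 85 194 36 0 0 0; 85 194 34 0 0 0")

```text
t: 36.08
tool_pos: [0.5341, 0.0872, 0.1592]
tool_rot: [3.131, 0.157, -0.003]
contact_force: [0.1, -0.4, -0.7]
opening: 0.0435
```

```bash
python3 - <<'E'
from h import *
o=monitor.get_obs();print((np.array([.5346,.0878,.1256+.006])-o['tool_pos'])*1000, o['contact_force'],o['opening'],o['tool_rot'])
E
```

```text
[  0.49437318   0.56862902 -27.56936907] [ 0.12309724 -0.43237816 -0.67640831] 0.04348526960361734 [ 3.13060627e+00  1.57422485e-01 -2.59166203e-03]
```

Emit:
arm_command(rows="1 1 -4 0 0 0; 1 1 -8 0 0 0; 1 1 -12 0 0 0; 1 1 -16 0 0 0; 1 1 -18 0 0 0")

```text
t: 36.7
tool_pos: [0.535, 0.0882, 0.1408]
tool_rot: [3.131, 0.158, -0.003]
contact_force: [0.9, -1.1, -1.6]
opening: 0.0433
```

Emit:
arm_command(rows="0 0 -4 0 0 0; 0 0 -9 0 0 0; 0 0 -9 0 0 0")

```text
t: 37.08
tool_pos: [0.535, 0.0882, 0.1317]
tool_rot: [3.131, 0.157, -0.003]
contact_force: [0.5, 0.6, -0.5]
opening: 0.043
```

Emit:
arm_command(rows="0 0 0 0 0 0; 0 0 0 0 0 0; 0 0 0 0 0 0; 0 0 20 0 0 0; 0 0 70 0 0 0; 0 0 130 0 0 0; -20 -40 180 0 0 0; -20 -100 200 0 0 0; -20 -130 210 0 0 0; -20 -130 210 0 0 0", jaw=0.85)

```text
t: 38.33
tool_pos: [0.5153, -0.0437, 0.3449]
tool_rot: [3.129, 0.152, 0.004]
contact_force: [0.4, 0.4, -0.4]
opening: 0.0723
```

```bash
python3 - <<'E'
from h import *
o=monitor.get_obs();print(o['tool_pos'],o['opening'])
save('top','t2',crop=(170,120,410,300),s=3.3)
E
```

```text
[ 0.51533561 -0.04365087  0.34490429] 0.07232909331740592
```

View pics/t2.png

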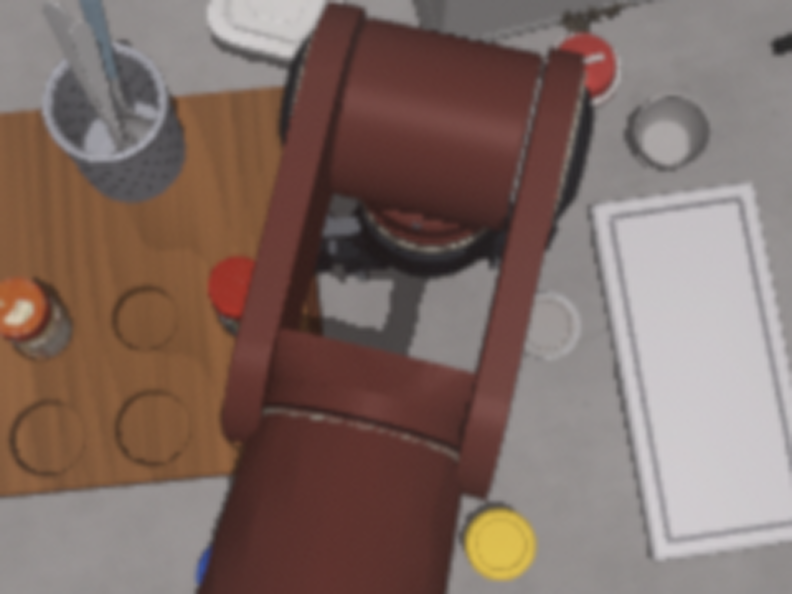

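Both jars stand in their wells (orange (20,310), blue (235,285)), and the cutlery stands in the cup. Brown pot is visible at (548,325); the arm hides red and green, so I'll measure those numerically with the wrist camera.

Emit:
arm_command(rows="0 -5 0 0 0 10; 0 -10 0 0 0 20; 0 -15 0 0 0 30; 0 -20 0 0 0 40; 0 -25 0 0 0 50; 0 -30 0 0 0 60; 0 -35 0 0 0 70; 0 -40 0 0 0 80; 0 -45 0 0 0 90; 0 -45 0 0 0 90; 0 -45 0 0 0 90", jaw=1)

```text
t: 39.75
tool_pos: [0.5151, -0.0866, 0.3433]
tool_rot: [2.108, 2.324, 0.009]
contact_force: [0.6, 0.2, 0.0]
opening: 0.0853
```

```bash
cat >> h.py <<'E'
def circles(fn,z=.036,D=.053):
    o=monitor.get_obs(); d=save('wrist',fn); P=o['tool_pos'],o['tool_rot']; np.save('pics/'+fn+'o.npy',np.r_[P])
    im=cv2.imread('pics/raw_'+fn+'.png'); g=cv2.medianBlur(cv2.cvtColor(im,cv2.COLOR_BGR2GRAY),3)
    dist=np.linalg.norm(P[0])*0+P[0][2]+.069-z; r=f(d)*D/2/dist
    C=cv2.HoughCircles(g,cv2.HOUGH_GRADIENT,1.5,25,param1=120,param2=20,minRadius=int(r*.75),maxRadius=int(r*1.25))
    print('r',r,o['tool_pos'])
    for u,v,q in (C[0][:10] if C is not None else []):
        m=np.zeros(g.shape,np.uint8); cv2.circle(m,(int(u),int(v)),int(q*.5),1,-1)
        print((u,v,q),wray(fn,u,v,z,*P).round(4),'RGB',np.round(cv2.mean(im,m)[2::-1]))
    return P
E
python3 - <<'E'
from h import *
circles('w7')
E
```

```text
r 21.861449272614472 [ 0.51505374 -0.08657762  0.34334841]
(np.float32(423.75), np.float32(248.25), np.float32(21.1)) [ 0.72   -0.1655  0.036 ] RGB [188.  95.  88.]
(np.float32(276.75), np.float32(215.25), np.float32(19.15)) [ 0.5192 -0.1372  0.036 ] RGB [182. 181. 172.]
(np.float32(342.75), np.float32(144.75), np.float32(22.75)) [ 0.5893 -0.0407  0.036 ] RGB [187. 176. 169.]
(np.float32(215.25), np.float32(111.75), np.float32(20.95)) [ 0.4367 -0.0177  0.036 ] RGB [204. 211. 194.]
(np.float32(146.25), np.float32(176.25), np.float32(19.15)) [ 0.3545 -0.1016  0.036 ] RGB [239. 222. 102.]
(np.float32(311.25), np.float32(18.75), np.float32(26.05)) [0.5346 0.0857 0.036 ] RGB [149.  52.  43.]
(np.float32(503.25), np.float32(80.25), np.float32(26.05)) [0.7572 0.0471 0.036 ] RGB [220. 221. 214.]
(np.float32(170.25), np.float32(308.25), np.float32(26.05)) [ 0.3806 -0.2927  0.036 ] RGB [30. 31. 31.]
(np.float32(386.25), np.float32(308.25), np.float32(26.05)) [ 0.6898 -0.2642  0.036 ] RGB [29. 29. 29.]
(np.float32(123.75), np.float32(297.75), np.float32(24.4)) [ 0.3156 -0.281   0.036 ] RGB [161. 161. 154.]
```

All three pots found: brown (0.520,-0.137), red (0.590,-0.041), green (0.436,-0.016). The brown one goes first, into f0.

Emit:
arm_command(rows="3 -25 -60 0 0 0; 5 -45 -120 0 0 0; 6 -50 -180 0 0 0; 6 -50 -225 0 0 0; 6 -50 -245 0 0 0; 6 -50 -250 0 0 0; 6 -50 -250 0 0 0")

```text
t: 40.67
tool_pos: [0.5215, -0.1367, 0.0941]
tool_rot: [2.107, 2.323, 0.009]
contact_force: [-0.2, 0.8, 1.2]
opening: 0.0853
```

Emit:
arm_command(rows="0 0 0 0 0 0; 0 0 0 0 0 0; 0 0 0 0 0 0; 0 0 0 0 0 0; 0 0 0 0 0 0", jaw=0.4, squeeze=25)

```text
t: 41.3
tool_pos: [0.5225, -0.137, 0.0959]
tool_rot: [2.106, 2.321, 0.01]
contact_force: [-0.7, 0.7, 5.8]
opening: 0.0512
```

```bash
python3 - <<'E'
from h import *
o=monitor.get_obs();print(o['tool_pos'],o['opening'],o['contact_force'],Ro.from_rotvec(o['tool_rot']).as_matrix()[:,2].round(3))
for n,w in dict(f0=(.4337,.2390),f1=(.4418,.1594),f2=(.4498,.0798)).items(): 
    x=np.array([*w,.16]);print(n,(x-o['tool_pos'])*1000,ik(x,Rt(96,0),[.3,0,2,0,1.3,.2]))
E
```

```text
[ 0.52245056 -0.13700849  0.09589604] 0.051249665826168384 [-0.70690304  0.65916151  5.77242258] [ 0.01  0.   -1.  ]
f0 [-88.75055543 376.00848874  64.10395977] (array([ 0.35, -0.12,  2.04, -0.  ,  1.23,  0.25]), np.float64(0.0))
f1 [-80.65055543 296.40848874  64.10395977] (array([ 0.19, -0.19,  2.1 , -0.  ,  1.24,  0.08]), np.float64(0.0))
f2 [-72.65055543 216.80848874  64.10395977] (array([ 0.01, -0.23,  2.13, -0.  ,  1.24, -0.09]), np.float64(0.0))
```

Emit:
arm_command(rows="0 0 50 0 0 0; -30 20 90 0 0 0; -70 60 90 0 0 0; -88 115 90 0 0 0; -88 175 90 0 0 0; -88 235 90 0 0 0; -88 295 90 0 0 0; -88 350 90 0 0 0; -88 376 85 0 0 0; -88 376 65 0 0 0; -88 376 45 0 0 0; -88 376 40 0 0 0")

```text
t: 42.8
tool_pos: [0.4335, 0.2388, 0.1346]
tool_rot: [2.107, 2.322, 0.007]
contact_force: [-0.1, 0.5, -1.0]
opening: 0.0514
```

```bash
python3 - <<'E'
from h import *
o=monitor.get_obs();print(o['tool_pos'],(np.array([.4341,.2390,.102])-o['tool_pos'])*1000, o['contact_force'],o['opening'],o['tool_rot'])
E
```

```text
[0.4335285  0.23878495 0.13464206] [  0.57149879   0.21505471 -32.64206354] [-0.09680765  0.50638029 -0.96852879] 0.05143528583957293 [2.10657702 2.32242984 0.00703894]
```

Emit:
arm_command(rows="1 0 -8 0 0 0; 1 0 -16 0 0 0; 1 0 -22 0 0 0; 1 0 -27 0 0 0; 1 0 -31 0 0 0; 1 0 -32 0 0 0")

```text
t: 43.55
tool_pos: [0.4344, 0.2387, 0.1023]
tool_rot: [2.107, 2.323, 0.006]
contact_force: [0.3, 0.1, -0.5]
opening: 0.0515
```

Emit:
arm_command(rows="0 0 0 0 0 0; 0 0 0 0 0 0; 0 0 0 0 0 0; 0 0 25 0 0 0; 0 -10 80 0 0 0; 0 -60 130 0 0 0; 40 -110 140 0 0 0; 75 -160 140 0 0 0; 110 -210 140 0 0 0; 145 -255 140 0 0 0; 158 -280 140 0 0 0; 158 -280 140 0 0 0", jaw=0.75)

```text
t: 45.05
tool_pos: [0.5931, -0.043, 0.2423]
tool_rot: [2.11, 2.319, 0.006]
contact_force: [0.6, 0.5, 0.4]
opening: 0.0642
```

```bash
python3 - <<'E'
from h import *
circles('w8')
print(monitor.get_obs()['tool_rot'])
E
```

```text
r 29.889649608973 [ 0.59307419 -0.04304962  0.24226324]
(np.float32(104.25), np.float32(156.75), np.float32(27.85)) [ 0.4374 -0.0173  0.036 ] RGB [203. 211. 192.]
(np.float32(278.25), np.float32(197.25), np.float32(25.9)) [ 0.5934 -0.0402  0.036 ] RGB [208. 197. 189.]
(np.float32(20.25), np.float32(248.25), np.float32(36.1)) [ 0.3484 -0.1148  0.036 ] RGB [220. 206. 112.]
(np.float32(206.25), np.float32(26.25), np.float32(36.1)) [0.525  0.0922 0.036 ] RGB [203.  74.  60.]
(np.float32(530.25), np.float32(60.75), np.float32(31.15)) [0.7848 0.0925 0.036 ] RGB [237. 238. 233.]
(np.float32(476.25), np.float32(119.25), np.float32(31.0)) [0.7551 0.0443 0.036 ] RGB [232. 233. 227.]
(np.float32(312.75), np.float32(327.75), np.float32(36.1)) [ 0.6443 -0.1831  0.036 ] RGB [158. 158. 151.]
(np.float32(444.75), np.float32(170.25), np.float32(36.1)) [ 0.7402 -0.0013  0.036 ] RGB [184. 183. 176.]
(np.float32(33.75), np.float32(225.75), np.float32(27.85)) [ 0.3652 -0.0896  0.036 ] RGB [225. 206.  91.]
(np.float32(246.75), np.float32(347.25), np.float32(36.1)) [ 0.5749 -0.2156  0.036 ] RGB [234. 234. 231.]
[2.10897961 2.32141256 0.00649113]
```

Emit:
arm_command(rows="1 2 0 0 0 0; 1 2 -20 0 0 0; 1 2 -60 0 0 0; 1 2 -110 0 0 0; 1 2 -140 0 0 0; 1 2 -149 0 0 0; 1 2 -149 0 0 0; 1 2 -149 0 0 0", jaw=1)

```text
t: 46.1
tool_pos: [0.5946, -0.0398, 0.095]
tool_rot: [2.107, 2.32, 0.009]
contact_force: [-0.1, 0.8, 0.3]
opening: 0.0855
```

Emit:
arm_command(rows="0 0 0 0 0 0; 0 0 0 0 0 0; 0 0 0 0 0 0; 0 0 0 0 0 0; 0 0 0 0 0 0", jaw=0.4, squeeze=25)

```text
t: 46.72
tool_pos: [0.5955, -0.04, 0.0967]
tool_rot: [2.106, 2.318, 0.011]
contact_force: [-1.5, -0.3, 5.6]
opening: 0.0517
```

```bash
python3 - <<'E'
from h import *
o=monitor.get_obs();print(o['tool_pos'],o['opening'],(np.array([.4421,.1594,o['tool_pos'][2]+.006])-o['tool_pos'])*1000)
E
```

```text
[ 0.59554739 -0.04000383  0.09674454] 0.05168847421815662 [-153.44738889  199.403833      6.        ]
```

Emit:
arm_command(rows="0 0 50 0 0 0; -40 0 90 0 0 0; -95 5 100 0 0 0; -140 30 100 0 0 0; -153 75 100 0 0 0; -153 130 100 0 0 0; -153 180 95 0 0 0; -153 199 80 0 0 0; -153 199 60 0 0 0; -153 199 45 0 0 0; -153 199 38 0 0 0; -153 199 36 0 0 0")

```text
t: 48.22
tool_pos: [0.4425, 0.1587, 0.1325]
tool_rot: [2.107, 2.318, 0.01]
contact_force: [-0.4, 0.1, 0.3]
opening: 0.0516
```

Emit:
arm_command(rows="0 0 -8 0 0 0; 0 0 -16 0 0 0; 0 0 -22 0 0 0; 0 0 -26 0 0 0; 0 0 -28 0 0 0; 0 0 -28 0 0 0")

```text
t: 48.98
tool_pos: [0.4425, 0.1587, 0.1044]
tool_rot: [2.107, 2.318, 0.01]
contact_force: [1.0, -0.6, -0.3]
opening: 0.0514
```

Emit:
arm_command(rows="0 0 -2 0 0 0; 0 0 -2 0 0 0; 0 0 -2 0 0 0")

```text
t: 49.35
tool_pos: [0.4428, 0.1588, 0.1027]
tool_rot: [2.106, 2.317, 0.011]
contact_force: [0.9, -0.4, 0.4]
opening: 0.0514
```

Emit:
arm_command(rows="0 0 -2 0 0 0; 0 0 -2 0 0 0; 0 0 -2 0 0 0; 0 0 25 0 0 0; 0 0 80 0 0 0; 0 -50 130 0 0 0; -4 -110 140 0 0 0; -4 -165 140 0 0 0; -4 -175 140 0 0 0; -4 -175 140 0 0 0", jaw=0.75)

```text
t: 50.6
tool_pos: [0.4387, -0.0165, 0.2425]
tool_rot: [2.109, 2.316, 0.012]
contact_force: [-0.6, 0.3, -0.6]
opening: 0.064
```

```bash
python3 - <<'E'
from h import *
circles('w9')
E
```

```text
r 29.865823240865215 [ 0.43872066 -0.01646929  0.24248284]
(np.float32(162.75), np.float32(51.75), np.float32(36.1)) [0.3377 0.0978 0.036 ] RGB [ 85. 136. 234.]
(np.float32(269.25), np.float32(197.25), np.float32(26.95)) [ 0.4318 -0.0144  0.036 ] RGB [226. 231. 218.]
(np.float32(504.75), np.float32(345.75), np.float32(34.45)) [ 0.7081 -0.1631  0.036 ] RGB [183.  81.  74.]
(np.float32(299.25), np.float32(89.25), np.float32(32.8)) [0.4487 0.0804 0.036 ] RGB [100.  73.  49.]
(np.float32(450.75), np.float32(80.25), np.float32(36.1)) [0.5721 0.0989 0.036 ] RGB [211.  78.  64.]
(np.float32(390.75), np.float32(93.75), np.float32(24.55)) [0.525  0.0841 0.036 ] RGB [121. 122. 102.]
(np.float32(183.75), np.float32(272.25), np.float32(22.75)) [ 0.3529 -0.1003  0.036 ] RGB [222. 213. 102.]
(np.float32(66.75), np.float32(297.75), np.float32(32.8)) [ 0.233  -0.1408  0.036 ] RGB [68. 68. 65.]
(np.float32(426.75), np.float32(90.75), np.float32(36.1)) [0.5543 0.0892 0.036 ] RGB [204.  73.  61.]
(np.float32(51.75), np.float32(320.25), np.float32(36.1)) [ 0.2137 -0.1705  0.036 ] RGB [117. 116. 111.]
```

Emit:
arm_command(rows="-5 1 0 0 0 0; -5 1 -20 0 0 0; -5 1 -60 0 0 0; -5 1 -110 0 0 0; -5 1 -140 0 0 0; -5 1 -149 0 0 0; -5 1 -149 0 0 0; -5 1 -149 0 0 0", jaw=1)

```text
t: 51.65
tool_pos: [0.4349, -0.0146, 0.095]
tool_rot: [2.104, 2.317, 0.014]
contact_force: [-0.3, -0.1, 0.8]
opening: 0.0854
```

Emit:
arm_command(rows="0 0 0 0 0 0; 0 0 0 0 0 0; 0 0 0 0 0 0; 0 0 0 0 0 0; 0 0 0 0 0 0", jaw=0.4, squeeze=25)

```text
t: 52.28
tool_pos: [0.4358, -0.0148, 0.0965]
tool_rot: [2.104, 2.316, 0.015]
contact_force: [-1.8, 0.5, 6.6]
opening: 0.0511
```

```bash
python3 - <<'E'
from h import *
o=monitor.get_obs();print(o['tool_pos'],o['opening'],(np.array([.4500,.0798,o['tool_pos'][2]+.006])-o['tool_pos'])*1000)
E
```

```text
[ 0.43575191 -0.01482544  0.09651296] 0.05114847770885945 [14.24809373 94.62543682  6.        ]
```

Emit:
arm_command(rows="0 0 50 0 0 0; 5 20 75 0 0 0; 14 70 75 0 0 0; 14 95 70 0 0 0; 14 95 55 0 0 0; 14 95 42 0 0 0; 14 95 36 0 0 0; 14 95 36 0 0 0")

```text
t: 53.28
tool_pos: [0.4493, 0.0795, 0.1316]
tool_rot: [2.106, 2.315, 0.013]
contact_force: [0.8, -0.0, -0.1]
opening: 0.0514
```

Emit:
arm_command(rows="0 0 -8 0 0 0; 0 0 -16 0 0 0; 0 0 -22 0 0 0; 0 0 -26 0 0 0; 0 0 -30 0 0 0; 0 0 -30 0 0 0")

```text
t: 54.02
tool_pos: [0.4495, 0.0795, 0.1025]
tool_rot: [2.106, 2.316, 0.012]
contact_force: [-4.7, -0.6, 7.2]
opening: 0.0514
```

Emit:
arm_command(rows="0 0 0 0 0 0; 0 0 0 0 0 0; 0 0 0 0 0 0; 0 0 25 0 0 0; 0 0 80 0 0 0; 0 -50 130 0 0 0; -20 -110 160 0 0 0; -40 -170 180 0 0 0; -50 -230 190 0 0 0; -60 -290 190 0 0 0; -70 -350 190 0 0 0; -80 -400 190 0 0 0", jaw=0.75)

```text
t: 55.52
tool_pos: [0.3692, -0.3203, 0.2927]
tool_rot: [2.106, 2.315, 0.012]
contact_force: [0.7, -0.4, -0.4]
opening: 0.064
```

```bash
python3 - <<'E'
from h import *
save('top','t3'); save('scene','s9')
a=cv2.imread('pics/raw_t3.png')[115:290,140:300]; b=cv2.imread('pics/raw_s9.png')[150:310,160:330]
a=cv2.resize(a,(int(160*3),int(175*3)),interpolation=cv2.INTER_CUBIC)[:500]; b=cv2.resize(b,(320,301),interpolation=cv2.INTER_CUBIC)
b=cv2.copyMakeBorder(b,0,a.shape[0]-301,0,0,0); cv2.imwrite('pics/fin.png',np.hstack([a,b]))
E
```

```text
(no output)
```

View pics/fin.png

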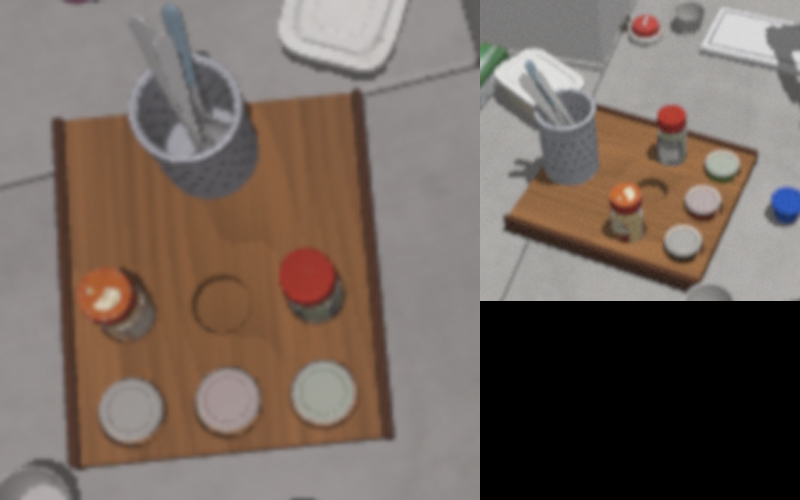

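```bash
python3 - <<'E'
from h import *
d=cal('t3')
for n,u,z,e in [('brown f0',(131,411),.042,(.4331,.2387)),('red f1',(228,401),.042,(.4412,.1591)),('green f2',(323,393),.042,(.4492,.0795)),('jo b0',(106,295),.104,(.5177,.2472)),('jb b2',(308,276),.114,(.5338,.088))]:
    print(n,((ray(d,u[0]/3-.33+140,u[1]/3-.33+115,z)[:2]-e)*1000).round(1),'mm')
print(monitor.get_obs()['contact_force'],monitor.get_obs()['t'])
workorder.finish_job()
E
```

```text
brown f0 [ 0.1 -1.5] mm
red f1 [ 0.5 -1.5] mm
green f2 [-0.6  0.2] mm
jo b0 [0.5 0.1] mm
jb b2 [-2.  -1.1] mm
[0.89218285 1.06913007 0.92759346] 55.625
the job is handed in; nothing more can be done
```

The caddy is made up and the job is handed in at t ≈ 56 s of the 210 s allowed; the interface gives no verdict.

- **Cutlery:** the blue spoon, fork and steel spoon went into the cup first, handles up. All three lean on the back rim. I judged depth and lean from the pictures and release heights, without measuring the tips afterwards.
- **Jars:** jar_orange is in the left back well and jar_blue in the right one. The salt shaker was not in the scene.
- **Pots:** brown, red and green are in the front wells, left to right, lids up. Red was knocked about 45 mm aside during the run, so I measured it again before picking it up.

**Last checks:** in the final top picture the jars and pots sit within about 2.3 mm of their well centres, where 8 mm is allowed. The gripper was clear of everything and read no real contact force. I never touched the timer, steel cups or look-alike pots, but I did not measure their final positions.

**Disagreements:** the top and wrist cameras placed things up to about 3 mm off in x compared with where the gripper closed on them. I allowed for that, and nothing jammed. The green pot pressed on its well floor with about 9 N just before release.

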